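# Mount the calibration target in a stage clamp of unknown thread hand

### The job

First open the stage clamp: nothing shows whether its red T-knob has an ordinary or a reverse thread, so try it a little both ways and turn it the way that gives, right to its end, until the jaws are wide open. Then move the white carton from in front of the blue tray and stand it upright in the middle of the blue mat, take the grey-step calibration target out of the tray, and stand it fully down on the clamp's bed between the jaws, square to them and midway along them. Finally turn the knob back all the way until the jaws hold the target tight, and leave the other things on the table alone.

Things in the scene. Friction and masses are not known exactly. Their poses are not given: they have to be found in the camera images.
- clamp: Black clamp fixed to the table, left or right, opposite the tray. Origin: underside centre of its 210 x 110 mm base; x runs from knob end to far jaw, yaw within 0.35. Gear housing with red T-knob at x -90 to -20 mm, 70 mm wide, top at 50 mm. Aluminium bed at x 0 to 105, 70 mm wide, top at 20 mm. Far jaw: sprung pad 70 mm long, inner face x = 85, top at 46 mm, gives up to 4 mm when squeezed.
- clamp_bed (a point): Point on the top of the clamp's bed (x 68, y 0, z 20 mm in the clamp's frame), axes as the clamp's: the place of the middle of the target's underside when it touches the far jaw. The middle of the open gap is 6 mm nearer the knob.
- clamp_jaw: Aluminium moving jaw, 16 x 70 mm, 22 to 52 mm above the table. Its origin is the clamp's when shut; it slides towards the clamp's -x to open. Inner face at clamp x = 54 mm shut (31 mm between the jaws), 39.4 mm fully open (45.6 mm between). Opening = 20 mm x (1 - cos(knob angle)), for either thread hand.
- clamp_knob (a joint): T-knob angle, rad, positive counter-clockwise from above. 0 = shut, bar along the clamp's x; starts within 0.06 of 0. One way, drawn anew each time and unmarked, it jams solid at about 0.12; the other way it turns with 0.12 N m friction to a stop at 1.3, opening the jaw, and stays where left. Turned back, the jaw meets the target at about 0.55 and is tight at 0.3 to 0, staying so when let go.
- knob_grip (a point): Point on the knob's vertical axis at the middle of the bar's height, 70 mm above the table. Its x axis runs along the bar and turns with it. The bar is red, 46 mm long, 14 mm thick, from 56 to 84 mm above the table.
- target: Calibration target: black foot 34 (x) x 56 (y) x 32 mm high, with an upright aluminium grip plate on it 12 (x) x 44 (y) mm, 32 to 72 mm above the underside, grey steps on its faces and a green top edge. Origin: centre of the underside. 0.10 to 0.21 kg. Starts in the tray; the foot's 34 mm goes between the jaws, either way round.
- tray: Blue open storage tray fixed to the table, 100 x 100 mm, 22 mm high, floor 4 mm thick. Origin: centre of the underside. The target stands about its middle, turned with it within 0.1 rad.
- carton: White carton with a green band, 50 (x) x 90 (y) x 130 mm high, 0.18 to 0.35 kg, standing upright close in front of the tray (robot side) and so close to the target that a gripper cannot come down on the target. Origin: centre of the underside.
- mat: Blue mat fixed to the table between clamp and tray, 130 x 130 x 3.5 mm. Origin: centre of the underside. The carton is to be stood upright here.
- lens_a: Bystander: microscope objective with green band, upright, 34 mm diameter, 70 mm high; origin at the underside.
- lens_b: Bystander: microscope objective with orange band, upright, 34 mm diameter, 70 mm high; origin at the underside.
- dish: Bystander: clear open cup, 54 mm diameter, 30 mm high; origin at the underside.
- driver: Bystander: screwdriver with red handle, 160 mm, lying beyond the objectives; origin at its underside.
- drops: Bystander: small blue dropper bottle, 36 mm diameter, 75 mm high; origin at the underside.
Mind the look-alikes: they are no part of the job. There is more than one size of the target; the job needs the largest.

How it is judged (in metres and radians):
On the way, in this order (a step that is already met when the one before it is completed fails the run):
1. the knob is turned open by more than 1.0 rad, the way that gives ((value of joint clamp_knob above 1 rad or value of joint clamp_knob below -1 rad)), for 0.2 s.
2. the carton stands upright on the mat, released (horizontal distance between carton and mat below 0.045 m and angle between carton's own z axis and vertical below 0.1 rad and height (world z) of carton below 0.012 m and contact force between carton and the fingers below 0.3 N and linear speed of carton below 0.03 m/s), for 0.2 s.
3. the target stands fully down on the bed between the jaws, with the clamp still open (x of target in the frame of clamp_bed between -0.014 and 0.014 m and y of target in the frame of clamp_bed between -0.015 and 0.015 m and z of target in the frame of clamp_bed below 0.004 m and angle between target's own z axis and vertical below 0.08 rad and angle between the x axis of target and the x axis of clamp_bed, either way round below 0.17 rad and (value of joint clamp_knob above 1 rad or value of joint clamp_knob below -1 rad)), for 0.2 s.
4. the knob is turned back and the jaws hold the target (x of target in the frame of clamp_bed between -0.014 and 0.014 m and y of target in the frame of clamp_bed between -0.015 and 0.015 m and z of target in the frame of clamp_bed below 0.004 m and angle between target's own z axis and vertical below 0.08 rad and angle between the x axis of target and the x axis of clamp_bed, either way round below 0.17 rad and value of joint clamp_knob between -0.6 and 0.6 rad and contact force between target and clamp_jaw above 3 N), for 0.2 s.
At the end, for the whole second after the job is handed in: Carton upright (0.1 rad), released, at rest on the mat, middles within 45 mm. Target upright (0.08 rad), down on the bed within 4 mm, within 14 mm across and 15 mm along the jaws of clamp_bed, square within 0.17 rad, the moving jaw pressing on it with over 3 N, knob within 0.6 rad of 0 (all of step 2 and all of step 4 and linear speed of target below 0.02 m/s); the robot touches nothing.
It fails at once if a bystander (either objective, the dish, the driver, the dropper bottle) is moved by more than 25 mm (distance of any of lens_a, lens_b, dish, driver, drops from where it was at the start of the episode above 0.025 m).
It fails at once if the carton or the target is tipped over (angle between any of carton, target's own z axis and vertical above 0.8 rad).
It also fails if it takes over 72 s, if anything falls off the work surface, if the arm or the gripper's body presses on something with over 40 N, if the wrist force passes 120 N, or if a joint passes its speed limit or range.

### The arm

A 6-joint arm with a two-finger parallel gripper is mounted at the origin on the work surface. World frame = base frame: x ahead of the robot, y to its left, z up, the work surface at z = 0. Lengths are in m, angles in degrees, forces in N, time in s.
With the tool pointing down it reaches from about 0.4 to 0.825 m from the base axis. Payload 7 kg.
Tool frame: the origin (TCP) lies midway between the tips of the shut fingers; the grasp point (between the pads) lies r.grasp_offset behind it (r.grasp_offset is the distance from the TCP to the grasp point, in m); x points along the fingers, z is the direction in which the jaws open and shut, and the axes are right-handed (so a half turn about x gives the same grasp; the last joint's range is limited). The gripper opens to 88 mm and grips with 3 to 60 N. Pads are 19 mm wide; open, the fingers measure 130 mm over their backs; the gripper's body (78 mm by 193 mm) begins 47 mm behind the grasp point.
Start: joints at [-51.79, 20.546, 0.682, 0, -70.136, -16.507], TCP at [0.25, -0.627, 0.227] pointing down, gripper open.
Joint ranges: [-176.03, 176.03], [-82.01, 121.73], [-58.28, 71.71], [-173.87, 95.51], [-174.79, -0.11], [-173.66, 173.66]. Speed limits (degrees/s): [136.94, 136.94, 172.46, 180, 180, 180].

### API

Orientations are given as [roll, pitch, yaw] about the fixed x, y, z axes, in that order (R = Rz(yaw) Ry(pitch) Rx(roll)).
In Python, from plant import readout, vision, close_job, r gives the robot as it stands.
- The arm moves only by the shell command python3 -m handwheel 'ROWS' [OPENING] [FORCE]. ROWS is JSON, a list that holds one entry, the list of rows, each a list of 4 numbers: the shift along the world's x, y, z in units of 40 mm (1.0 is 40 mm), then the turn about the world's z in units of 5 degrees (1.0 is 5 degrees). In form: [[[tx, ty, tz, roll], ...]]. A call has 1 to 8 rows; each row shifts and turns the pose as measured when the row begins; what a row does not reach is not made up. A row lasts 1/10 s, in which the tool goes at most 50 mm and 8.59 degrees, less where a joint would pass 70% of its speed; a pose out of reach is approached as far as the arm can. A call is refused whole if a number of a shift passes 1 or a number of a turn 1, either way. A call with a gripper value outside its range is refused whole. OPENING is the finger opening in mm, from 0 to 87.6, set as the call begins (- or left out, the last holds). The fingers move at their own pace and stop on an object; FORCE is the grip in N (left out, the last holds). Time passes only in rows, so rows that do not move let the fingers close. It gives the time, the measured TCP pose, the force and the opening at its end, in the units of the state.
- readout.get_state(): the state, without advancing time (a new reading comes with each control period).
- vision.capture(name): name is "scene" or "side" or "wrist"; returns the picture (480x640x3 uint8, blue, green, red); there is no depth.
- vision.get_calibration(name): a dict with "intrinsics" (3x3 intrinsics, pixels), "pose" (4x4, takes a point from camera to world coordinates). Camera axes: x right, y up, looking along -z (the intrinsics and any distortion apply to the point x, -y, -z); pixel columns grow to the right and rows downward; lengths in m; the calibration is good to about 2 mm. The wrist camera is an equidistant fisheye: a pixel r from the principal point sees the ray r / f radians off the axis. A picture is of the moment at which its call begins: read the wrist's pose just before it. get_calibration takes no time and is no camera call; for the wrist camera it gives the pose at the moment of the call.
- close_job(): hands the job in, once; it reports no verdict.
The state is a dict: "time_s": time; "joints": joint angles; "qd": joint speeds; "joint_torque": joint torques, N m; "tcp_pos": TCP position; "eef_rot": TCP orientation; "contact_force": force on the tool from outside, world axes, zero at the start; "moment": the same for the moment, N m; "gripper_width": finger opening in m.
Only numpy, scipy, OpenCV 4.12 (cv2) and the standard library are available. Lean on these libraries where they do the work, as an engineer would, in place of code of your own. Each camera call takes 0.05 s, during which the arm holds its last target.

## Working session

There is one attempt and no reset: what is moved stays moved. The work goes in short steps, Python scripts to look and compute and a shell command to move; the robot and the scene stay as the last step left them, time stands still between calls to the robot, and variables do not carry over. Pictures are saved under pics/ and viewed, and the job is handed in when it is done.

```bash
ls -la; mkdir -p pics; python3 - <<'E'
from plant import readout, vision, r
import cv2
print(r.grasp_offset, readout.get_state())
for n in ["scene","side","wrist"]:
    c=vision.get_calibration(n); print(n,c)
    cv2.imwrite(f"pics/{n}0.png",vision.capture(n))
E
```

```text
total 12
drwxr-xr-x  3 agent agent 4096 Dec  7 05:08 .
drwxr-xr-x 23 root  root  4096 Dec  7 05:07 ..
drwxr-xr-x  2 agent agent 4096 Dec  7 05:08 pics
0.0188 {'time_s': 0.0, 'joints': array([-5.17891843e+01,  2.05915177e+01,  6.34203389e-01, -2.01553381e-02,
       -7.01352208e+01, -1.65076858e+01]), 'qd': array([ 0.1206134 ,  0.01936049,  0.02052117, -0.03037388, -0.02756484,
        0.01445007]), 'joint_torque': array([ 1.22804955e-03, -5.82709301e+01,  2.93069923e+01,  6.99733436e+00,
        7.13152884e-03, -1.55264620e-04]), 'tcp_pos': array([ 0.24942046, -0.62670821,  0.2256249 ]), 'eef_rot': array([  4.93738892,  89.90554442, 116.63365463]), 'contact_force': array([-0.01443701, -0.09771111,  0.31721436]), 'moment': array([ 0.04816102,  0.02231632, -0.0501983 ]), 'gripper_width': 0.08733602067763709}
scene {'intrinsics': array([[447.87006333,   0.        , 319.04140888],
       [  0.        , 447.87006333, 235.47811703],
       [  0.        ,   0.        ,   1.        ]]), 'pose': array([[ 0.62807348, -0.59274443,  0.50416043,  1.05587702],
       [ 0.77794752,  0.49322185, -0.
[... 306 characters left out ...]
  1.        ]]), 'pose': array([[-0.98626865,  0.11113448, -0.12216082,  0.45814548],
       [-0.16463963, -0.60360561,  0.78009875,  0.75863239],
       [ 0.01295891,  0.78949946,  0.61361444,  0.68257081],
       [ 0.        ,  0.        ,  0.        ,  1.        ]])}
wrist {'intrinsics': array([[371.64829954,   0.        , 322.53223591],
       [  0.        , 371.64829954, 239.21208764],
       [  0.        ,   0.        ,   1.        ]]), 'pose': array([[-0.36973474, -0.88573607, -0.28065608,  0.17345278],
       [ 0.9291344 , -0.35170088, -0.11408667, -0.65676581],
       [ 0.00234369, -0.30294903,  0.95300388,  0.3834858 ],
       [ 0.        ,  0.        ,  0.        ,  1.        ]])}
```

View pics/scene0.png

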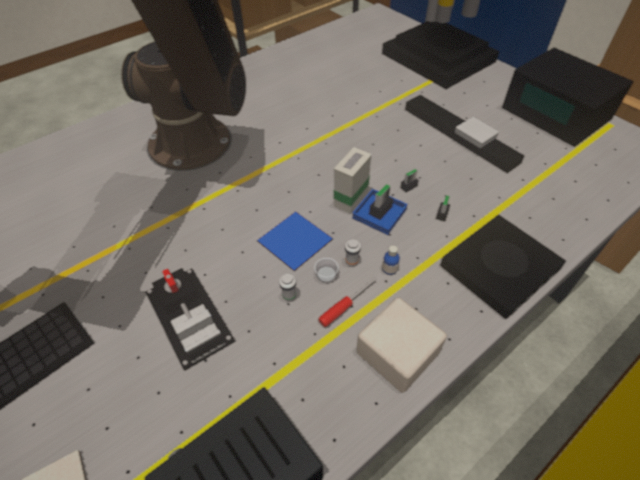

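View pics/side0.png

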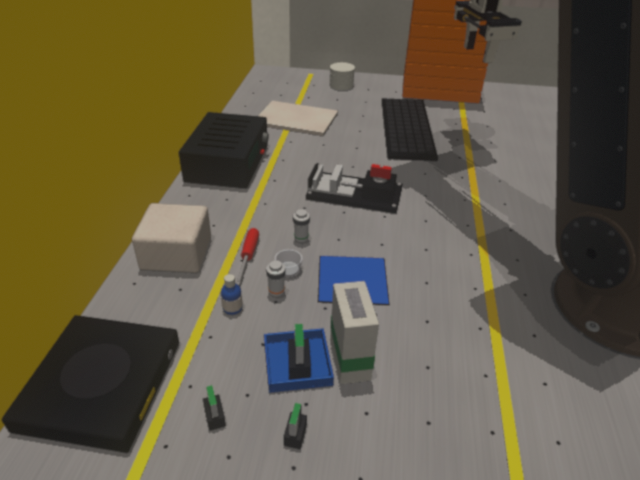

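View pics/wrist0.png

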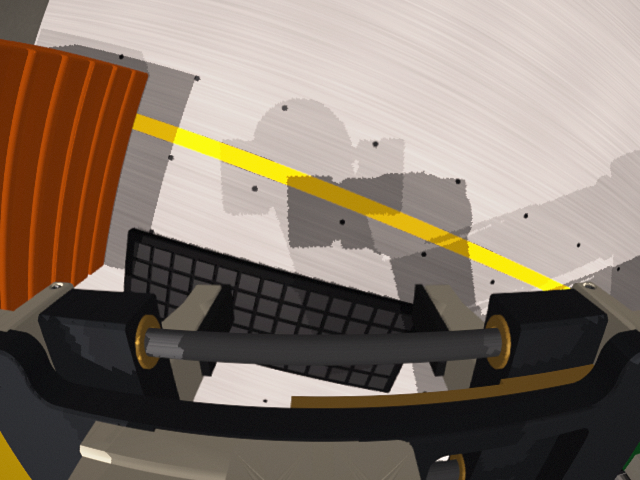

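View enlargements.

The scene view shows the clamp at (190,315) with its red knob at (171,282), the mat at (295,240), the carton at (350,178) and the tray at (380,211). Three things could be the target: scene (380,203) in the tray, (409,180) and (443,208). The last two are smaller and stand loose on the table, so I choose the one in the tray. I'll check that in close crops.

```bash
python3 - <<'E'
import cv2
s=cv2.imread("pics/scene0.png"); d=cv2.imread("pics/side0.png")
def crop(im,x,y,w,h,k,n): cv2.imwrite(n,cv2.resize(im[y:y+h,x:x+w],None,fx=k,fy=k,interpolation=cv2.INTER_CUBIC))
crop(s,310,140,150,110,5,"pics/c1.png")
crop(s,140,255,130,115,5,"pics/c2.png")
crop(d,260,270,130,130,4.5,"pics/c3.png")
crop(d,295,150,120,70,6,"pics/c4.png")
E
```

```text
(no output)
```

View pics/c1.png

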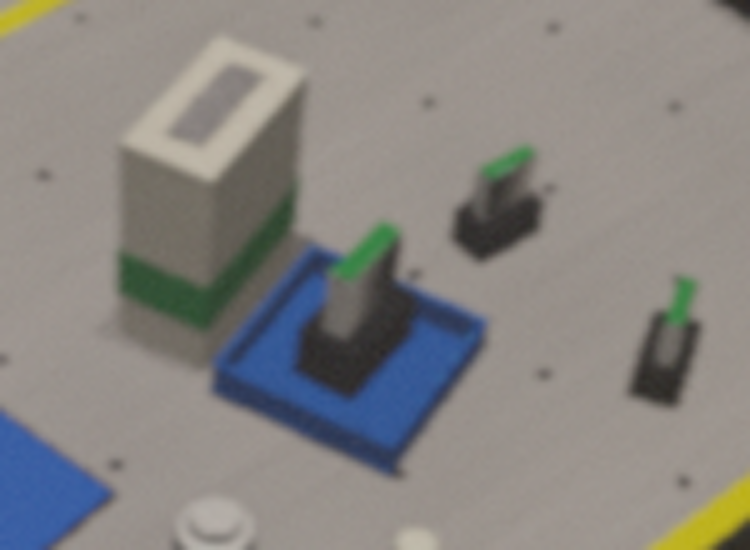

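View pics/c2.png

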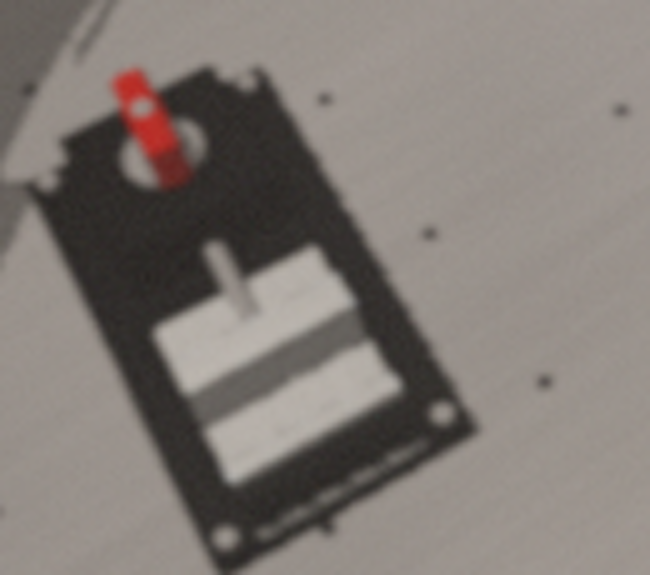

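View pics/c3.png

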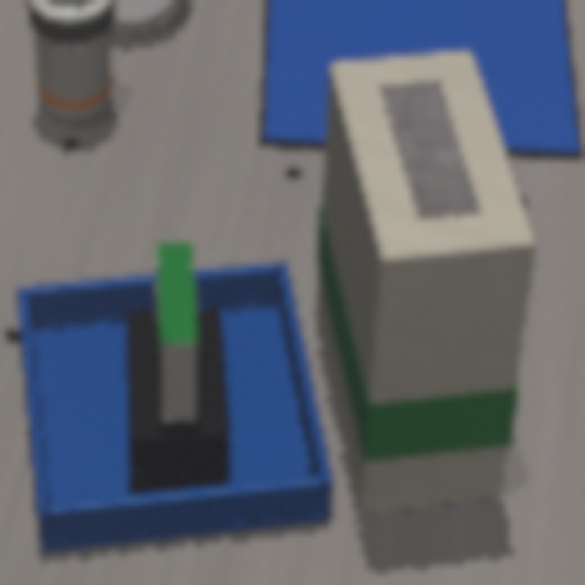

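View pics/c4.png

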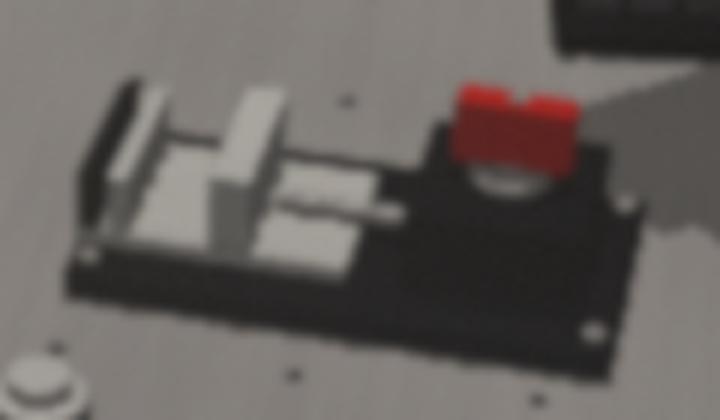

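The crops confirm it: the target in the tray is clearly the largest. The moving jaw is beside the light bed, and the knob bar lies along the clamp. Next I'll locate everything by fitting the corners in both views.

```bash
cat > h.py <<'E'
import numpy as np
from scipy.optimize import least_squares
C={"scene":(np.array([[447.87006333,0,319.04140888],[0,447.87006333,235.47811703],[0,0,1]]),np.array([[0.62807348,-0.59274443,0.50416043,1.05587702],[0.77794752,0.49322185,-0.38926836,-0.34678208],[-0.01792629,0.63669949,0.77090363,0.8245249],[0,0,0,1]])),
"side":(np.array([[527.48559643,0,308.8324712],[0,527.48559643,233.15496583],[0,0,1]]),np.array([[-0.98626865,0.11113448,-0.12216082,0.45814548],[-0.16463963,-0.60360561,0.78009875,0.75863239],[0.01295891,0.78949946,0.61361444,0.68257081],[0,0,0,1]]))}
def proj(n,P):
    K,T=C[n]; c=(np.asarray(P,float)-T[:3,3])@T[:3,:3]; c=c*[1,-1,-1]; u=c@K.T; return u[...,:2]/u[...,2:]
def ray(n,uv,z=0.):
    K,T=C[n]; d=np.linalg.inv(K)@[uv[0],uv[1],1]; d=T[:3,:3]@(d*[1,-1,-1]); o=T[:3,3]; return o+d*(z-o[2])/d[2]
def cu(off,k,uv): return [(uv[0]+.5)/k-.5+off[0],(uv[1]+.5)/k-.5+off[1]]
def fit(obs,x0,extra=None):
    # obs: list (cam, uv, local xyz); pose x,y,yaw,z
    def f(p):
        c,s=np.cos(p[2]),np.sin(p[2]); out=[]
        for n,uv,l in obs:
            P=[p[0]+c*l[0]-s*l[1],p[1]+s*l[0]+c*l[1],l[2]+p[3]]
            out.append(proj(n,np.array(P))-uv)
        return np.concatenate(out)
    s=least_squares(f,x0,loss="soft_l1"); return s.x,f(s.x).reshape(-1,2)
E
python3 - <<'E'
from h import *
S=lambda o,k:(lambda u,v:cu(o,k,(u,v)))
c1=S((310,140),5);c2=S((140,255),5);c3=S((260,270),4.5);c4=S((295,150),6)
np.set_printoptions(precision=4,suppress=True)
for nm,p in [("bl",c2(220,575)),("r",c2(478,430)),("top",c2(262,68)),("left",c2(30,190))]: print("scene",nm,ray("scene",p,.01))
for nm,p in [("a",c4(70,280)),("b",c4(610,365)),("c",c4(645,205))]: print("side",nm,ray("side",p,.01))
for p in [c1(120,145),c1(222,38),c1(305,72),c1(213,180)]: print("carton top scene",ray("scene",p,.13))
for p in [c3(330,62),c3(475,50),c3(533,245),c3(382,258)]: print("carton top side",ray("side",p,.13))
for p in [c1(213,385),c1(392,470),c1(487,325),c1(315,247)]: print("tray scene",ray("scene",p,.022))
for p in [c3(20,290),c3(285,265),c3(330,490),c3(40,525)]: print("tray side",ray("side",p,.022))
for p in [c1(333,270),c1(385,225),c1(400,235),c1(352,280)]: print("tgt top scene",ray("scene",p,.076))
for p in [c3(160,243),c3(192,243),c3(196,343),c3(160,345)]: print("tgt top side",ray("side",p,.076))
for p in [(258,239),(294,213),(332,238),(296,267)]: print("mat scene",ray("scene",p,.0035))
for p in [(320,258),(386,258),(388,302),(318,300)]: print("mat side",ray("side",p,.0035))
for p in [c2(113,78),c2(140,68),c2(170,155)]: print("knob scene",ray("scene",p,.084))
for p in [c4(460,88),c4(578,103)]: print("knob side",ray("side",p,.084))
for n,p,z in [("scene",(287,278),.07),("side",(301,212),.07),("scene",(353,243),.07),("side",(275,266),.07),("scene",(327,270),0),("side",(288,268),0),("scene",(391,268),0),("side",(231,308),0),("scene",(335,312),.01),("side",(250,242),.01),("scene",(374,283),0)]: print("by",n,p,ray(n,p,z))
E
```

```text
scene bl [ 0.6158 -0.3414  0.01  ]
scene r [ 0.6272 -0.2332  0.01  ]
scene top [ 0.4151 -0.2139  0.01  ]
scene left [ 0.4084 -0.3226  0.01  ]
side a [ 0.6205 -0.2308  0.01  ]
side b [ 0.4156 -0.2121  0.01  ]
side c [ 0.4058 -0.3249  0.01  ]
carton top scene [0.4683 0.1545 0.13  ]
carton top scene [0.4417 0.2408 0.13  ]
carton top scene [0.4855 0.2541 0.13  ]
carton top scene [0.5132 0.1716 0.13  ]
carton top side [0.5115 0.1724 0.13  ]
carton top side [0.4636 0.1577 0.13  ]
carton top side [0.4386 0.2432 0.13  ]
carton top side [0.4843 0.2568 0.13  ]
tray scene [0.5362 0.1567 0.022 ]
tray scene [0.6292 0.1852 0.022 ]
tray scene [0.5926 0.286  0.022 ]
tray scene [0.499  0.2588 0.022 ]
tray side [0.6174 0.1973 0.022 ]
tray side [0.5243 0.1685 0.022 ]
tray side [0.4951 0.2645 0.022 ]
tray side [0.5876 0.2949 0.022 ]
tgt top scene [0.553 0.214 0.076]
tgt top scene [0.547  0.2538 0.076 ]
tgt top scene [0.5564 0.2544 0.076 ]
tgt top scene [0.5635 0.2163 0.076 ]
tgt top side [0.5623 0.2144 0.076 ]
tgt top side [0.5515 0.2125 0.076 ]
tgt top side [0.5427 0.2552 0.076 ]
tgt top side [0.5541 0
[... 248 characters left out ...]
0035]
mat side [0.5447 0.0862 0.0035]
knob scene [ 0.4389 -0.2753  0.084 ]
knob scene [ 0.4414 -0.2645  0.084 ]
knob scene [ 0.4876 -0.2747  0.084 ]
knob side [ 0.4816 -0.2745  0.084 ]
knob side [ 0.4379 -0.2717  0.084 ]
by scene (287, 278) [ 0.6079 -0.0861  0.07  ]
by side (301, 212) [ 0.6068 -0.0851  0.07  ]
by scene (353, 243) [0.6255 0.0772 0.07  ]
by side (275, 266) [0.6229 0.083  0.07  ]
by scene (327, 270) [0.6063 0.0202 0.    ]
by side (288, 268) [0.6157 0.007  0.    ]
by scene (391, 268) [0.6937 0.1343 0.    ]
by side (231, 308) [0.6945 0.1299 0.    ]
by scene (335, 312) [ 0.7038 -0.0389  0.01  ]
by side (250, 242) [ 0.7047 -0.0459  0.01  ]
by scene (374, 283) [0.6987 0.0773 0.    ]
```

```bash
cat >> h.py <<'E'
from scipy.spatial.transform import Rotation as Ro
def st():
    from plant import readout
    s=readout.get_state(); R=Ro.from_euler("xyz",s["eef_rot"],degrees=True).as_matrix()
    ja=np.degrees(np.arctan2(R[1,2],R[0,2]))
    return s,R,ja
def go(x,y,z,jaw):
    s,R,ja=st(); d=np.array([x,y,z])-s["tcp_pos"]; t=(jaw-ja+90)%180-90
    print("tcp",s["tcp_pos"].round(4),"jaw",round(ja,2),"tilt",R[:,0].round(3),"j6",s["joints"][5].round(1),"w",round(s["gripper_width"],4),"t",round(s["time_s"],2))
    print("F",s["contact_force"].round(1),"M",s["moment"].round(2)); print("need units",(d/.04).round(2),"turn",round(t/5,2), "mm",(d*1000).round(1),"deg",round(t,1))
E
python3 - <<'E'
from h import *
go(.4618,-.2728,.16,84.8)
E
```

```text
tcp [ 0.2495 -0.6268  0.2258] jaw 111.7 tilt [-0.001  0.001 -1.   ] j6 -16.5 w 0.0877 t 0.15
F [-0.1 -0.4 -0.1] M [-0.   -0.03  0.04]
need units [ 5.31  8.85 -1.65] turn -5.38 mm [212.3 354.  -65.8] deg -26.9
```

```bash
python3 -m handwheel '[[[0.4,0.95,0,-0.5],[0.5,1,0,-0.6],[0.6,1,0,-0.6],[0.6,1,0,-0.6],[0.6,1,0,-0.6],[0.6,1,0,-0.6],[0.6,1,0,-0.6],[0.6,0.9,0,-0.6]]]' 87 20; python3 - <<'E'
from h import *
go(.4618,-.2728,.16,84.8)
E
```

```text
time_s: 0.95
tcp_pos: [0.4294, -0.3042, 0.2218]
eef_rot: [27.6, 89.6, 114.4]
contact_force: [1.5, 0.0, 0.6]
gripper_width: 0.087
tcp [ 0.4294 -0.3042  0.2218] jaw 86.79 tilt [-0.003  0.006 -1.   ] j6 -78.9 w 0.087 t 0.95
F [1.5 0.  0.6] M [-0.16 -0.21  0.02]
need units [ 0.81  0.78 -1.54] turn -0.4 mm [ 32.4  31.4 -61.8] deg -2.0
```

```bash
python3 -m handwheel '[[[0.6,0.6,-0.3,-0.3],[0.2,0.2,-0.5,-0.1],[0,0,-0.3,0],[0,0,-0.2,0],[0,0,0,0]]]'; python3 - <<'E'
from h import *
from plant import vision
import cv2
go(.4618,-.2728,.16,84.8)
print(vision.get_calibration("wrist"))
cv2.imwrite("pics/w1.png",vision.capture("wrist"))
E
```

```text
time_s: 1.45
tcp_pos: [0.4646, -0.2662, 0.1687]
eef_rot: [10.6, 89.7, 95.7]
contact_force: [-0.5, -1.6, 0.1]
gripper_width: 0.0871
tcp [ 0.4646 -0.2662  0.1687] jaw 85.02 tilt [-0.001  0.006 -1.   ] j6 -85.7 w 0.0871 t 1.45
F [-0.5 -1.6  0.1] M [-0.04  0.02 -0.01]
need units [-0.07 -0.16 -0.22] turn -0.04 mm [-2.8 -6.6 -8.7] deg -0.2
{'intrinsics': array([[371.64829954,   0.        , 322.53223591],
       [  0.        , 371.64829954, 239.21208764],
       [  0.        ,   0.        ,   1.        ]]), 'pose': array([[ 0.08670956, -0.94968082, -0.30097805,  0.38315937],
       [ 0.9962064 ,  0.08488949,  0.01914656, -0.25950384],
       [ 0.00736675, -0.30149645,  0.95343884,  0.32649784],
       [ 0.        ,  0.        ,  0.        ,  1.        ]])}
```

View pics/w1.png

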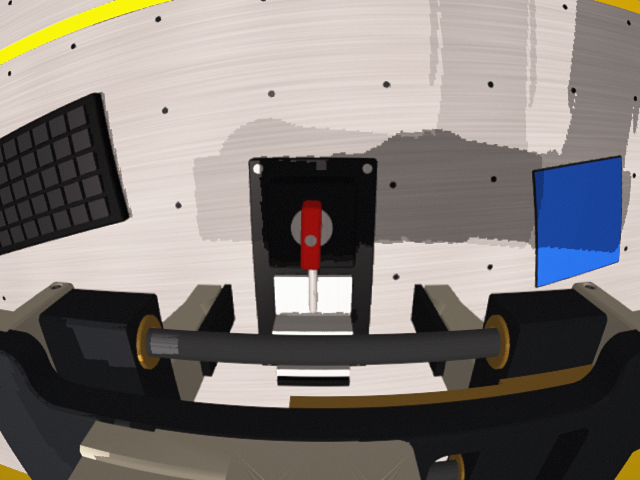

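The wrist view shows the red bar from (311,201) to (311,270), with its centre dot at (311,240).

```bash
cat >> h.py <<'E'
Kw=np.array([[371.648,0,322.532],[0,371.648,239.212],[0,0,1]])
def wray(T,uv,z):
    a=np.array([uv[0]-322.532,uv[1]-239.212])/371.648; th=np.linalg.norm(a)
    d=np.array([*(np.sin(th)*a/th),np.cos(th)]); d=T[:3,:3]@(d*[1,-1,-1]); o=T[:3,3]; return o+d*(z-o[2])/d[2]
E
python3 - <<'E'
from h import *
from plant import vision
np.set_printoptions(precision=4,suppress=True)
T=vision.get_calibration("wrist")["pose"]
for uv,z in [((311,240),.084),((312,228),.052),((302,201),.084),((322,201),.084),((320,270),.084),((301,270),.084),((250,159),.01),((377,159),.01),((250,159),.0),((377,159),.0)]: print(uv,z,wray(T,uv,z))
import cv2
im=cv2.imread("pics/w1.png"); cv2.imwrite("pics/w1c.png",cv2.resize(im[150:400,230:400],None,fx=3,fy=3,interpolation=cv2.INTER_CUBIC)[:600])
E
```

```text
(311, 240) 0.084 [ 0.4601 -0.2727  0.084 ]
(312, 228) 0.052 [ 0.4606 -0.2727  0.052 ]
(302, 201) 0.084 [ 0.4324 -0.2761  0.084 ]
(322, 201) 0.084 [ 0.4336 -0.2628  0.084 ]
(320, 270) 0.084 [ 0.4828 -0.2685  0.084 ]
(301, 270) 0.084 [ 0.4816 -0.2819  0.084 ]
(250, 159) 0.01 [ 0.406  -0.3221  0.01  ]
(377, 159) 0.01 [ 0.416  -0.2135  0.01  ]
(250, 159) 0.0 [ 0.4068 -0.324   0.    ]
(377, 159) 0.0 [ 0.417 -0.212  0.   ]
```

View pics/w1c.png

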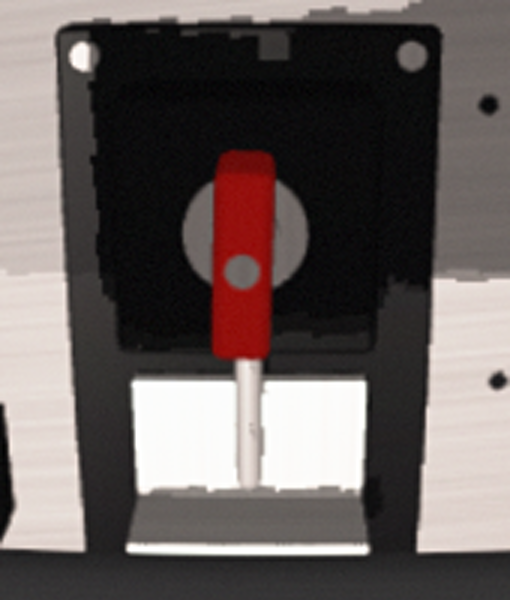

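```bash
python3 -m handwheel '[[[-0.1,-0.15,0,-0.15],[0,0,-0.7,0],[0,0,-0.7,0],[0,0,-0.7,0],[0,0,-0.4,0],[0,0,0,0]]]'; python3 - <<'E'
from h import *
go(.4603,-.2727,.060,84)
E
```

```text
time_s: 2.1
tcp_pos: [0.4604, -0.2796, 0.072]
eef_rot: [-72.3, 89.4, 11.4]
contact_force: [-0.3, -0.5, -0.1]
gripper_width: 0.0874
tcp [ 0.4604 -0.2796  0.072 ] jaw 83.72 tilt [ 0.01   0.002 -1.   ] j6 -85.5 w 0.0874 t 2.1
F [-0.3 -0.5 -0.1] M [-0.01  0.05  0.01]
need units [-0.    0.17 -0.3 ] turn 0.06 mm [ -0.1   6.9 -12. ] deg 0.3
```

```bash
python3 -m handwheel '[[[0,0.17,-0.25,0],[0,0,0,0],[0,0,0,0]]]'; python3 - <<'E'
from h import *
go(.4603,-.2727,.060,84)
E
```

```text
time_s: 2.4
tcp_pos: [0.4613, -0.2741, 0.0639]
eef_rot: [-80.3, 89.2, 3.3]
contact_force: [0.4, -0.2, 1.0]
gripper_width: 0.0865
tcp [ 0.4613 -0.2741  0.0639] jaw 83.59 tilt [ 0.013  0.001 -1.   ] j6 -86.3 w 0.0865 t 2.4
F [ 0.4 -0.2  1. ] M [-0.08 -0.   -0.02]
need units [-0.02  0.03 -0.1 ] turn 0.08 mm [-1.   1.4 -3.9] deg 0.4
```

```bash
python3 -m handwheel '[[[-0.02,0.04,-0.08,0.05],[0,0,0,0],[0,0,0,0],[0,0,0,0],[0,0,0,0],[0,0,0,0],[0,0,0,0]]]' 5 25; python3 - <<'E'
from h import *
go(.4603,-.2727,.060,84)
E
```

```text
time_s: 3.1
tcp_pos: [0.4621, -0.2725, 0.0629]
eef_rot: [-84.5, 89.0, -0.6]
contact_force: [-0.8, -0.3, -0.6]
gripper_width: 0.037
tcp [ 0.4621 -0.2725  0.0629] jaw 83.92 tilt [ 0.017 -0.    -1.   ] j6 -86.2 w 0.037 t 3.1
F [-0.8 -0.3 -0.6] M [ 0.03  0.02 -0.  ]
need units [-0.04 -0.   -0.07] turn 0.02 mm [-1.8 -0.2 -2.9] deg 0.1
```

```bash
python3 -m handwheel '[[[-0.03,0,-0.05,0],[0,0,0,0],[0,0,0,0],[0,0,0,0]]]'; python3 - <<'E'
from h import *
go(.4603,-.2727,.060,84)
E
```

```text
time_s: 3.5
tcp_pos: [0.4607, -0.2739, 0.0608]
eef_rot: [-90.5, 89.0, -6.5]
contact_force: [0.9, 4.5, 0.9]
gripper_width: 0.0138
tcp [ 0.4607 -0.2739  0.0608] jaw 83.94 tilt [ 0.017 -0.002 -1.   ] j6 -86.2 w 0.0138 t 3.5
F [0.9 4.5 0.9] M [ 1.49 -0.19 -0.01]
need units [-0.01  0.03 -0.02] turn 0.01 mm [-0.4  1.2 -0.8] deg 0.1
```

Gripped at 13.8 mm. Now I'll try a small turn counter-clockwise.

```bash
python3 -m handwheel '[[[0,0.03,0,0.6],[0,0,0,0.6],[0,0,0,0.6],[0,0,0,0.6]]]'; python3 - <<'E'
from h import *
go(.4603,-.2727,.060,84)
E
```

```text
time_s: 3.9
tcp_pos: [0.4606, -0.2736, 0.0608]
eef_rot: [-92.5, 89.0, 3.7]
contact_force: [-0.4, 0.1, 0.6]
gripper_width: 0.0139
tcp [ 0.4606 -0.2736  0.0608] jaw 96.24 tilt [ 0.017  0.001 -1.   ] j6 -73.6 w 0.0139 t 3.9
F [-0.4  0.1  0.6] M [ 0.03  0.1  -0.16]
need units [-0.01  0.02 -0.02] turn -2.45 mm [-0.3  0.9 -0.8] deg -12.2
```

It gives counter-clockwise: 12° with a 0.16 N m moment. As instructed, I'll also try a little the other way.

```bash
python3 -m handwheel '[[[0,0,0,-0.7],[0,0,0,-0.7],[0,0,0,-0.7],[0,0,0,-0.7],[0,0,0,-0.6],[0,0,0,-0.5]]]'; python3 - <<'E'
from h import *
go(.4603,-.2727,.060,84)
E
```

```text
time_s: 4.5
tcp_pos: [0.4606, -0.274, 0.0608]
eef_rot: [-95.2, 89.0, -18.9]
contact_force: [0.4, -1.0, -0.3]
gripper_width: 0.0138
tcp [ 0.4606 -0.274   0.0608] jaw 76.25 tilt [ 0.016 -0.006 -1.   ] j6 -94.3 w 0.0138 t 4.5
F [ 0.4 -1.  -0.3] M [-0.26  0.04  0.25]
need units [-0.01  0.03 -0.02] turn 1.55 mm [-0.3  1.3 -0.8] deg 7.8
```

```bash
python3 -m handwheel '[[[0,0,0,-0.4],[0,0,0,-0.4],[0,0,0,-0.4]]]'; python3 - <<'E'
from h import *
go(.4603,-.2727,.060,84)
E
```

```text
time_s: 4.8
tcp_pos: [0.4606, -0.2741, 0.0608]
eef_rot: [-97.1, 89.0, -27.1]
contact_force: [-0.8, 0.1, 0.0]
gripper_width: 0.0135
tcp [ 0.4606 -0.2741  0.0608] jaw 70.09 tilt [ 0.015 -0.008 -1.   ] j6 -100.7 w 0.0135 t 4.8
F [-0.8  0.1  0. ] M [-0.25  0.07  0.5 ]
need units [-0.01  0.04 -0.02] turn 2.78 mm [-0.3  1.4 -0.8] deg 13.9
```

```bash
python3 - <<'E'
from h import *
from plant import vision
import cv2
im=vision.capture("wrist"); cv2.imwrite("pics/w2.png",im); s=vision.capture("side"); cv2.imwrite("pics/s2c.png",cv2.resize(s[140:230,285:425],None,fx=5,fy=5,interpolation=cv2.INTER_CUBIC))
go(.4603,-.2727,.060,84)
E
```

```text
tcp [ 0.4607 -0.2741  0.0608] jaw 70.13 tilt [ 0.015 -0.008 -1.   ] j6 -100.6 w 0.0139 t 4.9
F [ 0.1 -1.1 -0.8] M [-0.32  0.06  0.31]
need units [-0.01  0.04 -0.02] turn 2.77 mm [-0.4  1.4 -0.8] deg 13.9
```

View pics/w2.png

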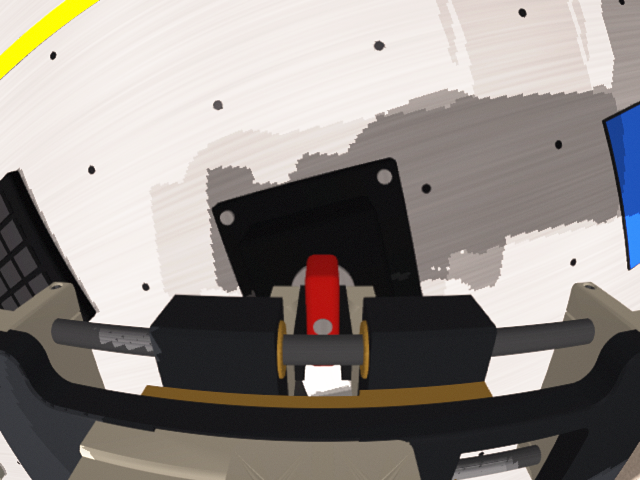

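View pics/s2c.png

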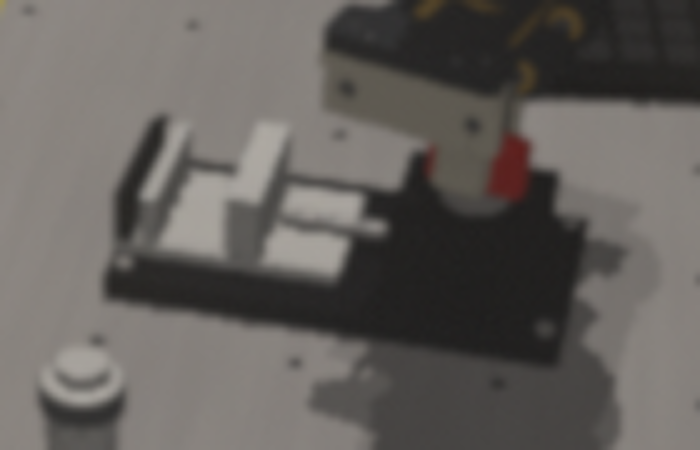

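```bash
python3 - <<'E'
from h import *
from plant import vision
import cv2
T=vision.get_calibration("wrist")["pose"]
im=cv2.imread("pics/w2.png").astype(int)
for row in range(262,330,12):
    m=np.where((im[row,:,2]>110)&(im[row,:,1]<60))[0]; m=m[(m>270)&(m<380)]; print(row,m.min(),m.max(),wray(T,(m.min(),row),.084)[:2],wray(T,(m.max(),row),.084)[:2])
p=[wray(T,u,.01) for u in ((213,206),(395,158))]; d=p[1]-p[0]; print(np.degrees(np.arctan2(d[1],d[0])))
cv2.imwrite("pics/w2c.png",cv2.resize(cv2.imread("pics/w2.png")[240:400,260:400],None,fx=3.7,fy=3.7,interpolation=cv2.INTER_CUBIC))
E
```

```text
262 308 336 [ 0.4300661  -0.26820279] [ 0.43374185 -0.25802275]
274 306 338 [ 0.43455167 -0.27073489] [ 0.43880696 -0.25894786]
286 306 338 [ 0.43943534 -0.27259514] [ 0.443749   -0.26064442]
298 306 338 [ 0.44447222 -0.27451872] [ 0.44884912 -0.26239065]
310 307 338 [ 0.44981751 -0.27612652] [ 0.45412614 -0.26419277]
322 307 338 [ 0.45521998 -0.27819272] [ 0.45960097 -0.2660577 ]
84.81276748561834
```

View pics/w2c.png

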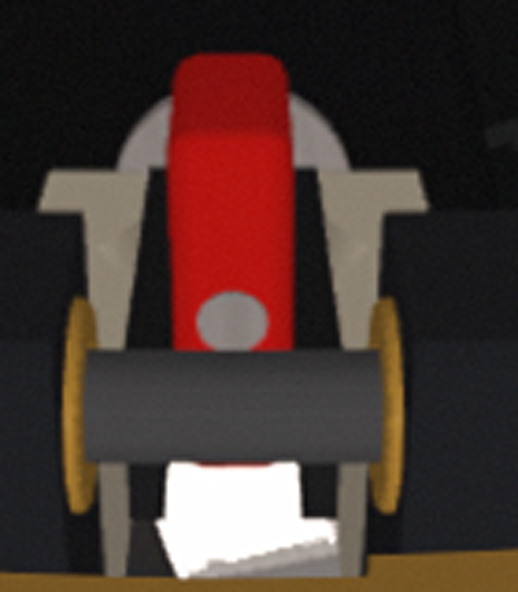

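```bash
python3 -m handwheel '[[[0,0.03,0,-0.5],[0,0,0,-0.5],[0,0,0,-0.5]]]'; python3 - <<'E'
from h import *
go(.4603,-.2727,.060,84)
E
```

```text
time_s: 5.2
tcp_pos: [0.4606, -0.2744, 0.0607]
eef_rot: [-104.0, 89.0, -41.2]
contact_force: [0.1, 0.9, 1.1]
gripper_width: 0.0137
tcp [ 0.4606 -0.2744  0.0607] jaw 62.75 tilt [ 0.013 -0.012 -1.   ] j6 -108.4 w 0.0137 t 5.2
F [0.1 0.9 1.1] M [ 0.15  0.27 -0.28]
need units [-0.01  0.04 -0.02] turn 4.25 mm [-0.3  1.7 -0.7] deg 21.3
```

```bash
cat >> h.py <<'E'
def bar(name,x0=270,x1=380,r0=262,r1=330):
    from plant import vision
    import cv2
    T=vision.get_calibration("wrist")["pose"]; im=vision.capture("wrist"); cv2.imwrite(name,im); im=im.astype(int); L=[];R=[]
    for row in range(r0,r1,4):
        m=np.where((im[row,:,2]>110)&(im[row,:,1]<60))[0]; m=m[(m>x0)&(m<x1)]
        if len(m)>5: L.append(wray(T,(m.min(),row),.084)); R.append(wray(T,(m.max(),row),.084))
    for e in (L,R):
        e=np.array(e); k=np.polyfit(e[:,0],e[:,1],1); print("bar edge yaw",np.degrees(np.arctan(k[0])).round(2))
    return T
E
python3 - <<'E'
from h import *
bar("pics/w3.png",r0=275)
E
```

```text
bar edge yaw -27.3
bar edge yaw -26.96
```

View pics/w3.png

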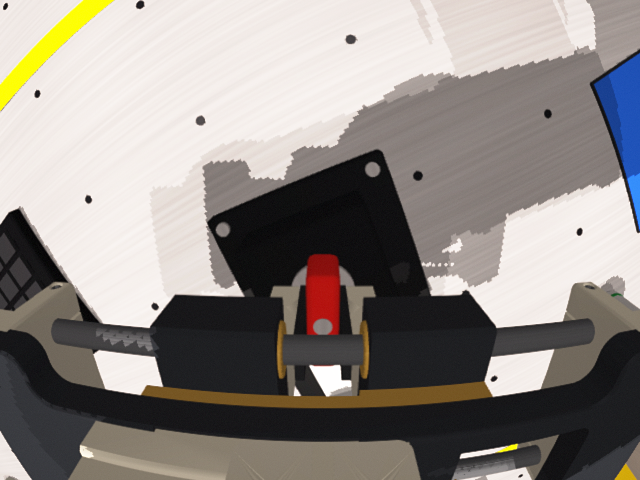

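The bar is now at yaw −27° and the clamp at −5.2°, so the knob is at about −0.38 rad, well past the 0.12 jam. Clockwise is the way that gives, so I'll carry on to the stop.

```bash
python3 -m handwheel '[[[0,0,0,-0.8],[0,0,0,-0.8],[0,0,0,-0.8],[0,0,0,-0.8],[0,0,0,-0.8],[0,0,0,-0.8],[0,0,0,-0.8],[0,0,0,-0.8]]]'; python3 - <<'E'
from h import *
go(.4603,-.2727,.060,10.2)
E
```

```text
time_s: 6.05
tcp_pos: [0.4601, -0.275, 0.0608]
eef_rot: [-106.0, 89.0, -75.9]
contact_force: [-0.8, -0.8, 0.5]
gripper_width: 0.0136
tcp [ 0.4601 -0.275   0.0608] jaw 30.17 tilt [ 0.004 -0.017 -1.   ] j6 -141.6 w 0.0136 t 6.05
F [-0.8 -0.8  0.5] M [-0.48  0.11  0.13]
need units [ 0.    0.06 -0.02] turn -3.99 mm [ 0.2  2.3 -0.8] deg -20.0
```

```bash
python3 -m handwheel '[[[0,0.03,0,-0.8],[0,0,0,-0.8],[0,0,0,-0.8],[0,0,0,-0.8],[0,0,0,-0.6],[0,0,0,-0.4]]]'; python3 - <<'E'
from h import *
go(.4603,-.2727,.060,10.2)
bar("pics/w4.png",r0=275)
E
```

```text
time_s: 6.65
tcp_pos: [0.4596, -0.2752, 0.0608]
eef_rot: [-109.4, 88.9, -100.5]
contact_force: [-0.2, -1.1, 0.4]
gripper_width: 0.0138
tcp [ 0.4596 -0.2752  0.0608] jaw 8.85 tilt [-0.003 -0.019 -1.   ] j6 -163.2 w 0.0138 t 6.65
F [-0.2 -1.1  0.4] M [-0.33  0.01  0.42]
need units [ 0.02  0.06 -0.02] turn 0.27 mm [ 0.7  2.5 -0.8] deg 1.3
bar edge yaw -79.17
bar edge yaw -80.21
```

```bash
python3 -m handwheel '[[[0,0,0,0],[0,0,0,0],[0,0,0,0],[0,0,0,0],[0,0,0.3,0],[0,0,0.6,0],[0,0,1,0],[0,0,1,0]]]' 87.6; python3 - <<'E'
from h import *
from plant import vision
import cv2
go(.4765,.206,.27,105)
s=vision.capture("side"); cv2.imwrite("pics/s4c.png",cv2.resize(s[140:230,285:425],None,fx=5,fy=5,interpolation=cv2.INTER_CUBIC))
E
```

```text
time_s: 7.5
tcp_pos: [0.4481, -0.2742, 0.175]
eef_rot: [-161.3, 88.3, -152.1]
contact_force: [1.5, 0.4, -0.5]
gripper_width: 0.0726
tcp [ 0.4481 -0.2742  0.175 ] jaw 9.28 tilt [-0.027 -0.014 -1.   ] j6 -162.1 w 0.0726 t 7.5
F [ 1.5  0.4 -0.5] M [-0.11 -0.3  -0.01]
need units [ 0.71 12.    2.38] turn -16.86 mm [ 28.4 480.2  95. ] deg -84.3
```

View pics/s4c.png

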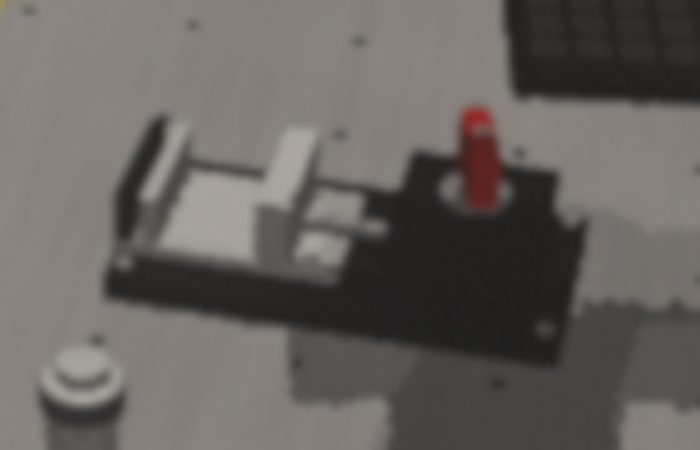

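The clamp is open: the jaw has moved back and the bar lies across. Next is the carton.

```bash
python3 -m handwheel '[[[0,0,0.4,1],[0,0.3,0.3,1],[0,0.4,0.2,1],[0,0.5,0.1,1],[0,0.5,0,1],[0,0.5,0,1],[0,0.5,0,1],[0,0.5,0,1]]]' 70
python3 -m handwheel '[[[0,0.5,0,1],[0,0.5,0,1],[0,0.5,0,1],[0,0.5,0,1],[0,0.5,0,1],[0,0.5,0,1],[0,0.5,0,1],[0,0.5,0,1]]]'
python3 -m handwheel '[[[0,0.5,0,1],[0,0.5,0,1],[0,0.5,0,1],[0,0.5,0,1],[0,0.5,0,1],[0,0.5,0,1],[0,0.5,0,1],[0,0.5,0,1]]]'; python3 - <<'E'
from h import *
go(.476,.2064,.2,17.4)
E
```

```text
time_s: 8.35
tcp_pos: [0.4536, -0.1444, 0.2267]
eef_rot: [-117.1, 88.7, -65.9]
contact_force: [0.8, 0.0, -0.4]
gripper_width: 0.0698
time_s: 9.15
tcp_pos: [0.4532, 0.0238, 0.2261]
eef_rot: [-103.2, 88.7, -9.7]
contact_force: [-0.8, 0.4, -0.0]
gripper_width: 0.0702
time_s: 9.95
tcp_pos: [0.4521, 0.1922, 0.2253]
eef_rot: [-94.8, 88.4, 41.0]
contact_force: [0.4, 0.3, -0.8]
gripper_width: 0.0696
tcp [0.4521 0.1922 0.2253] jaw 135.81 tilt [ 0.021  0.018 -1.   ] j6 -90.4 w 0.0696 t 9.95
F [ 0.4  0.3 -0.8] M [-0.06  0.07 -0.03]
need units [ 0.6   0.36 -0.63] turn 12.32 mm [ 23.9  14.2 -25.3] deg 61.6
```

```bash
python3 -m handwheel '[[[0.1,0.06,0,1],[0.1,0.05,0,1],[0.1,0.05,0,1],[0.1,0.05,0,1],[0.1,0.05,0,1],[0.1,0.05,0,1],[0,0,0,1],[0,0,0,1]]]'
python3 -m handwheel '[[[0,0,0,1],[0,0,0,1],[0,0,0,1],[0,0,0,0.8],[0,0,0,0]]]'; python3 - <<'E'
from h import *
from plant import vision
import cv2
go(.476,.2064,.2,17.4)
cv2.imwrite("pics/w5.png",vision.capture("wrist"))
E
```

```text
time_s: 10.75
tcp_pos: [0.4765, 0.2097, 0.2234]
eef_rot: [-92.3, 88.2, 86.0]
contact_force: [0.3, 0.3, -0.4]
gripper_width: 0.0699
time_s: 11.25
tcp_pos: [0.4763, 0.2105, 0.2222]
eef_rot: [-93.3, 88.1, 105.3]
contact_force: [-0.1, -0.0, -0.0]
gripper_width: 0.0704
tcp [0.4763 0.2105 0.2222] jaw -161.46 tilt [-0.009  0.032 -0.999] j6 -24.9 w 0.0704 t 11.25
F [-0.1 -0.  -0. ] M [-0.08  0.1   0.  ]
need units [-0.01 -0.1  -0.56] turn -0.23 mm [ -0.3  -4.1 -22.2] deg -1.1
```

View pics/w5.png

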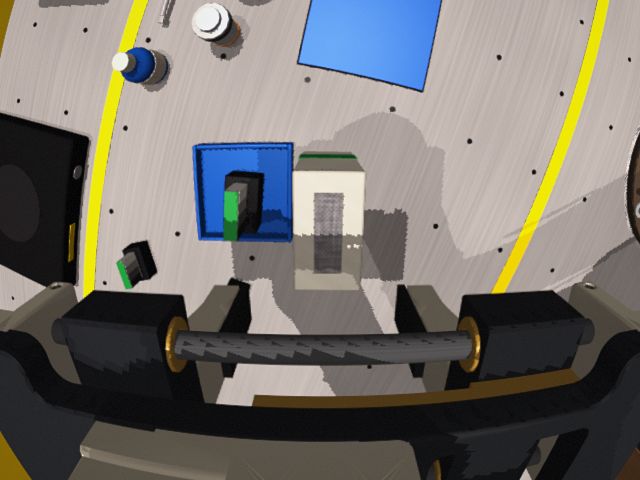

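The wrist view shows the carton top from (295,171) to (363,289), the tray at (243,193) and the target at (242,205). I'll refine the carton position from these.

```bash
python3 - <<'E'
from h import *
from plant import vision
T=vision.get_calibration("wrist")["pose"]
P=[wray(T,u,.13)[:2] for u in [(294,171),(364,171),(362.5,290),(295,289)]]
print(np.round(P,4),np.mean(P,0)); 
for a,b in((0,3),(1,2)): d=P[a]-P[b]; print(np.degrees(np.arctan2(d[1],d[0])))
P=[wray(T,u,.022)[:2] for u in [(193,145),(292,142),(293,241),(195,238)]]; print("tray",np.round(P,4),np.mean(P,0))
P=[wray(T,u,.076)[:2] for u in [(226,192),(241,192),(238,239),(223,240)]]; print("tgt",np.round(P,4),np.mean(P,0))
E
```

```text
[[0.5103 0.1714]
 [0.4658 0.1565]
 [0.4357 0.2403]
 [0.4839 0.2554]] [0.47393037 0.20589607]
-72.51954648417009
-70.26103194816827
tray [[0.6177 0.1947]
 [0.5235 0.1641]
 [0.493  0.2592]
 [0.5932 0.2892]] [0.55686628 0.22676842]
tgt [[0.5618 0.2153]
 [0.5493 0.2114]
 [0.5412 0.2529]
 [0.554  0.2582]] [0.55158379 0.23443688]
```

```bash
python3 -m handwheel '[[[-0.04,-0.1,-0.3,-0.2],[0,0,-0.5,0],[0,0,-0.5,0],[0,0,-0.2,0],[0,0,0,0]]]'; python3 - <<'E'
from h import *
go(.4745,.2062,.088,17.5)
E
```

```text
time_s: 11.8
tcp_pos: [0.4734, 0.2052, 0.1579]
eef_rot: [-93.1, 88.1, 103.6]
contact_force: [0.6, 0.0, 0.7]
gripper_width: 0.0697
tcp [0.4734 0.2052 0.1579] jaw -163.22 tilt [-0.008  0.033 -0.999] j6 -26.1 w 0.0697 t 11.8
F [0.6 0.  0.7] M [-0.08  0.09  0.01]
need units [ 0.03  0.02 -1.75] turn 0.14 mm [  1.1   1.  -69.9] deg 0.7
```

```bash
python3 -m handwheel '[[[0.03,0.02,-0.4,0.1],[0,0,-0.5,0],[0,0,-0.5,0],[0,0,-0.3,0],[0,0,0,0]]]'; python3 - <<'E'
from h import *
go(.4745,.2062,.088,17.5)
E
```

```text
time_s: 12.3
tcp_pos: [0.4765, 0.207, 0.0908]
eef_rot: [-101.1, 88.0, 96.0]
contact_force: [-0.6, -0.2, 1.1]
gripper_width: 0.07
tcp [0.4765 0.207  0.0908] jaw -162.88 tilt [-0.004  0.035 -0.999] j6 -25.3 w 0.07 t 12.3
F [-0.6 -0.2  1.1] M [-0.15  0.13 -0.02]
need units [-0.05 -0.02 -0.07] turn 0.08 mm [-2.  -0.8 -2.8] deg 0.4
```

```bash
python3 -m handwheel '[[[-0.04,0,0,0],[0,0,0,0],[0,0,0,0],[0,0,0,0],[0,0,0,0]]]' 40 25; python3 - <<'E'
from h import *
go(.4745,.2062,.088,17.5)
E
```

```text
time_s: 12.8
tcp_pos: [0.4759, 0.208, 0.0938]
eef_rot: [-106.1, 87.8, 91.1]
contact_force: [-1.0, 0.6, -1.9]
gripper_width: 0.0502
tcp [0.4759 0.208  0.0938] jaw -162.89 tilt [-0.001  0.038 -0.999] j6 -25.4 w 0.0502 t 12.8
F [-1.   0.6 -1.9] M [-0.12  0.11 -0.04]
need units [-0.04 -0.04 -0.15] turn 0.08 mm [-1.4 -1.8 -5.8] deg 0.4
```

```bash
python3 -m handwheel '[[[0,0,0.2,0],[0,0,0.4,0],[0,0,0.4,0],[0,-0.2,0.1,0],[0,-0.4,0,0],[0.03,-0.5,0,0],[0.05,-0.5,0,0],[0.05,-0.5,0,0]]]'
python3 -m handwheel '[[[0.05,-0.5,0,0],[0.05,-0.5,0,0],[0.05,-0.5,0,0],[0.05,-0.5,0,0],[0,-0.3,0,0],[0,0,0,0]]]'; python3 - <<'E'
from h import *
from plant import vision
import cv2
go(.490,.019,.1,10)
cv2.imwrite("pics/s5.png",vision.capture("side"))
E
```

```text
time_s: 13.6
tcp_pos: [0.4789, 0.1187, 0.139]
eef_rot: [-102.3, 87.9, 94.9]
contact_force: [-0.3, -0.2, -1.8]
gripper_width: 0.0503
time_s: 14.2
tcp_pos: [0.4813, 0.0138, 0.135]
eef_rot: [-90.5, 87.9, 106.4]
contact_force: [-0.5, 0.3, -1.4]
gripper_width: 0.0499
tcp [0.4813 0.0138 0.135 ] jaw -163.07 tilt [-0.01   0.035 -0.999] j6 -4.9 w 0.0499 t 14.2
F [-0.5  0.3 -1.4] M [-0.03  0.07  0.03]
need units [ 0.22  0.13 -0.87] turn -1.39 mm [  8.7   5.2 -35. ] deg -6.9
```

View pics/s5.png

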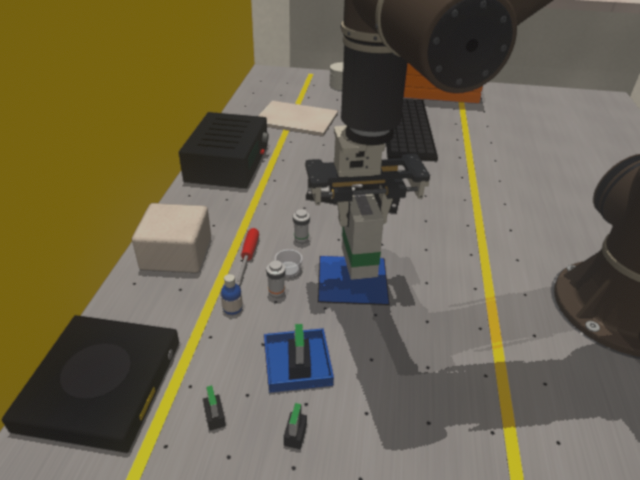

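The side view shows the carton held upright over the mat at (360,250). I'll lower it about 38 mm.

```bash
python3 -m handwheel '[[[0.2,0.12,-0.2,-0.7],[0,0,-0.3,-0.5],[0,0,-0.2,0],[0,0,-0.05,0],[0,0,0,0]]]'; python3 - <<'E'
from h import *
go(.490,.019,.0975,10)
E
```

```text
time_s: 14.75
tcp_pos: [0.4892, 0.0204, 0.1038]
eef_rot: [-91.6, 87.9, 99.3]
contact_force: [0.2, -0.2, -2.4]
gripper_width: 0.0499
tcp [0.4892 0.0204 0.1038] jaw -169.09 tilt [-0.006  0.036 -0.999] j6 -11.1 w 0.0499 t 14.75
F [ 0.2 -0.2 -2.4] M [-0.13  0.12 -0.  ]
need units [ 0.02 -0.04 -0.16] turn -0.18 mm [ 0.8 -1.4 -6.3] deg -0.9
```

```bash
python3 -m handwheel '[[[0,0,-0.12,0],[0,0,-0.06,0],[0,0,-0.02,0]]]'; python3 - <<'E'
from h import *
go(.490,.019,.0975,10)
E
```

```text
time_s: 15.05
tcp_pos: [0.4898, 0.0209, 0.0962]
eef_rot: [-94.0, 87.9, 97.1]
contact_force: [-1.6, -1.5, 3.4]
gripper_width: 0.0502
tcp [0.4898 0.0209 0.0962] jaw -168.96 tilt [-0.005  0.036 -0.999] j6 -10.9 w 0.0502 t 15.05
F [-1.6 -1.5  3.4] M [-0.7   0.46  0.01]
need units [ 0.01 -0.05  0.03] turn -0.21 mm [ 0.2 -1.9  1.3] deg -1.0
```

Contact (Fz has turned positive). Releasing and lifting.

```bash
python3 -m handwheel '[[[0,0,0,0],[0,0,0,0],[0,0,0,0],[0,0,0.1,0],[0,0,0.5,0],[0,0,0.8,0],[0,0,0.8,0],[0,0,0.6,0]]]' 75; python3 - <<'E'
from h import *
from plant import vision
import cv2
go(.553,.234,.2,14)
cv2.imwrite("pics/s6.png",vision.capture("side"))
E
```

```text
time_s: 15.85
tcp_pos: [0.4884, 0.0201, 0.2112]
eef_rot: [-87.7, 88.0, 103.4]
contact_force: [1.1, -0.0, -0.3]
gripper_width: 0.0754
tcp [0.4884 0.0201 0.2112] jaw -168.95 tilt [-0.008  0.034 -0.999] j6 -11.7 w 0.0754 t 15.85
F [ 1.1 -0.  -0.3] M [-0.16  0.02  0.01]
need units [ 1.61  5.35 -0.28] turn 0.59 mm [ 64.6 213.9 -11.2] deg 2.9
```

View pics/s6.png

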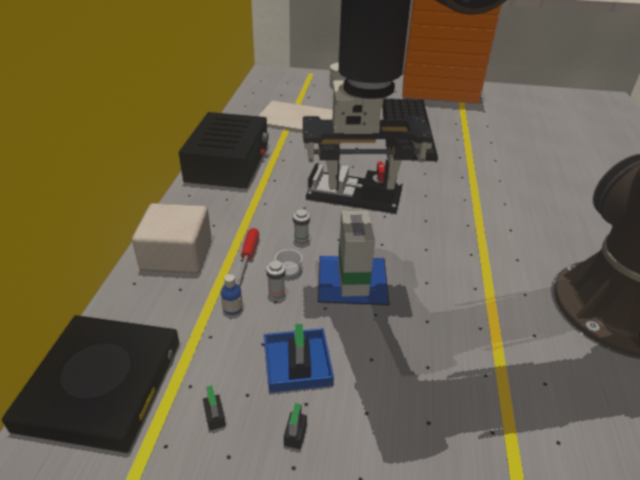

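```bash
python3 -m handwheel '[[[0.2,0.6,0,0],[0.2,0.7,0,0],[0.2,0.7,0,0],[0.2,0.7,0,0],[0.2,0.7,0,0],[0.2,0.7,0,0],[0.2,0.6,0,0],[0.1,0.4,0,0]]]'; 
python3 -m handwheel '[[[0.1,0.3,0,0],[0,0,0,0]]]'; python3 - <<'E'
from h import *
from plant import vision
import cv2
go(.553,.2347,.043,10.6)
cv2.imwrite("pics/w6.png",vision.capture("wrist"))
E
```

```text
time_s: 16.7
tcp_pos: [0.5532, 0.2308, 0.2218]
eef_rot: [-112.1, 87.7, 78.8]
contact_force: [0.1, 0.3, 0.5]
gripper_width: 0.0751
time_s: 16.9
tcp_pos: [0.5575, 0.2449, 0.2214]
eef_rot: [-111.7, 87.7, 79.3]
contact_force: [-0.3, 0.5, 1.0]
gripper_width: 0.0749
tcp [0.5575 0.2449 0.2214] jaw -169.03 tilt [ 0.008  0.04  -0.999] j6 -29.5 w 0.0749 t 16.9
F [-0.3  0.5  1. ] M [-0.19  0.17  0.02]
need units [-0.11 -0.25 -4.46] turn -0.07 mm [  -4.5  -10.2 -178.4] deg -0.4
```

View pics/w6.png

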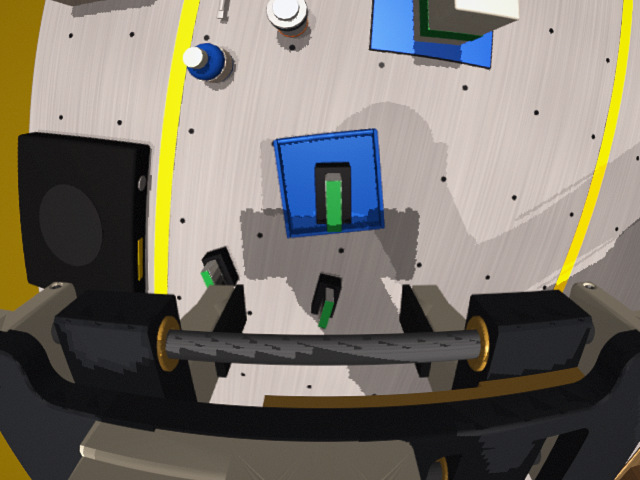

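The wrist view shows the target upright in the tray, its green top edge from (334,180) to (334,231) and square to the fingers.

```bash
python3 - <<'E'
from h import *
from plant import vision
T=vision.get_calibration("wrist")["pose"]
import cv2
im=cv2.imread("pics/w6.png").astype(int); g=(im[:,:,1]>90)&(im[:,:,1]-im[:,:,2]>50)&(im[:,:,1]-im[:,:,0]>30); g[:150]=0;g[260:]=0; g[:,:300]=0
ys,xs=np.where(g); print(xs.min(),xs.max(),ys.min(),ys.max())
P=np.array([wray(T,(x,y),.076)[:2] for x,y in zip(xs,ys)]); c,s,a=cv2.minAreaRect((P*1000).astype(np.float32)); print(c,s,a, P.mean(0))
E
python3 -m handwheel '[[[-0.11,-0.25,-0.5,-0.1],[0,0,-0.7,0],[0,0,-0.7,0],[0,0,-0.5,0],[0,0,0,0]]]' 60; python3 - <<'E'
from h import *
go(.553,.2347,.043,10.6)
E
```

```text
326 341 181 225
(553.368896484375, 231.78659057617188) (12.179055213928223, 38.09078598022461) 13.131897926330566 [0.55348232 0.23126613]
time_s: 17.45
tcp_pos: [0.552, 0.2294, 0.125]
eef_rot: [-114.4, 87.5, 75.9]
contact_force: [0.3, -0.2, -0.1]
gripper_width: 0.0601
tcp [0.552  0.2294 0.125 ] jaw -169.75 tilt [ 0.01   0.042 -0.999] j6 -29.0 w 0.0601 t 17.45
F [ 0.3 -0.2 -0.1] M [-0.18  0.22  0.02]
need units [ 0.02  0.13 -2.05] turn 0.07 mm [  1.    5.3 -82. ] deg 0.4
```

```bash
python3 -m handwheel '[[[0.02,0.13,-0.5,0],[0,0,-0.6,0],[0,0,-0.5,0],[0,0,-0.2,0],[0,0,0,0]]]'; python3 - <<'E'
from h import *
go(.553,.2347,.043,10.6)
E
```

```text
time_s: 17.95
tcp_pos: [0.5557, 0.2331, 0.0578]
eef_rot: [-121.0, 87.3, 69.1]
contact_force: [0.2, -0.6, 0.2]
gripper_width: 0.0601
tcp [0.5557 0.2331 0.0578] jaw -169.86 tilt [ 0.017  0.045 -0.999] j6 -28.9 w 0.0601 t 17.95
F [ 0.2 -0.6  0.2] M [-0.16  0.13  0.04]
need units [-0.07  0.04 -0.37] turn 0.09 mm [ -2.7   1.6 -14.8] deg 0.5
```

```bash
python3 -m handwheel '[[[-0.06,0.04,-0.2,0.1],[0,0,-0.12,0],[0,0,0,0]]]'; python3 -m handwheel '[[[-0.03,0,0,0],[0,0,0,0],[0,0,0,0],[0,0,0,0],[0,0,0,0],[0,0,0,0],[0,0,0,0]]]' 5 25; python3 - <<'E'
from h import *
go(.553,.2347,.043,10.6)
E
```

```text
time_s: 18.25
tcp_pos: [0.5547, 0.2355, 0.0475]
eef_rot: [-124.0, 87.0, 66.7]
contact_force: [-0.4, -0.6, -0.5]
gripper_width: 0.0601
time_s: 18.95
tcp_pos: [0.5539, 0.236, 0.0492]
eef_rot: [-125.0, 87.0, 65.8]
contact_force: [-2.4, -0.1, 4.1]
gripper_width: 0.0118
tcp [0.5539 0.236  0.0492] jaw -169.28 tilt [ 0.022  0.048 -0.999] j6 -28.7 w 0.0118 t 18.95
F [-2.4 -0.1  4.1] M [-0.16  1.48  0.1 ]
need units [-0.02 -0.03 -0.15] turn -0.02 mm [-0.9 -1.3 -6.2] deg -0.1
```

Gripped at 11.8 mm. I'll lift, travel to the clamp and turn −16°.

```bash
python3 -m handwheel '[[[0,0,0.2,0],[0,0,0.5,0],[0,0,0.8,0],[0,0,0.8,0],[0,0,0.8,0],[0,-0.2,0.6,0],[0,-0.4,0.2,0],[0,-0.6,0,0]]]'
python3 -m handwheel '[[[0,-0.7,0,-0.2],[0,-0.7,0,-0.2],[0,-0.7,0,-0.2],[0,-0.7,0,-0.2],[0,-0.7,0,-0.2],[0,-0.7,0,-0.2],[0,-0.7,0,-0.2],[0,-0.7,0,-0.2]]]'; python3 - <<'E'
from h import *
go(.5768,-.2834,.15,174.75)
E
```

```text
time_s: 19.75
tcp_pos: [0.5509, 0.186, 0.2106]
eef_rot: [-121.9, 87.2, 69.0]
contact_force: [0.5, -1.2, -2.6]
gripper_width: 0.012
time_s: 20.55
tcp_pos: [0.5432, -0.0524, 0.2046]
eef_rot: [-111.1, 87.4, 71.4]
contact_force: [1.0, -0.2, -1.6]
gripper_width: 0.012
tcp [ 0.5432 -0.0524  0.2046] jaw -177.54 tilt [ 0.014  0.042 -0.999] j6 -9.9 w 0.012 t 20.55
F [ 1.  -0.2 -1.6] M [-0.09  0.1  -0.01]
need units [ 0.84 -5.78 -1.36] turn -1.54 mm [  33.6 -231.   -54.6] deg -7.7
```

```bash
python3 -m handwheel '[[[0.12,-0.7,0,-0.2],[0.12,-0.7,0,-0.2],[0.12,-0.7,0,-0.2],[0.12,-0.7,0,-0.2],[0.12,-0.7,0,-0.2],[0.12,-0.7,0,-0.2],[0.12,-0.6,0,-0.2],[0.12,-0.4,0,-0.1]]]'; python3 -m handwheel '[[[0,-0.15,-0.3,0],[0,0,-0.3,0],[0,0,-0.2,0],[0,0,0,0]]]'; python3 - <<'E'
from h import *
from plant import vision
import cv2
go(.5768,-.2834,.12,174.75)
cv2.imwrite("pics/w7.png",vision.capture("wrist"))
cv2.imwrite("pics/s7.png",vision.capture("side"))
cv2.imwrite("pics/c7.png",vision.capture("scene"))
E
```

```text
time_s: 21.35
tcp_pos: [0.572, -0.2748, 0.1966]
eef_rot: [-94.5, 87.4, 79.8]
contact_force: [0.3, 0.4, -2.6]
gripper_width: 0.0118
time_s: 21.75
tcp_pos: [0.5695, -0.2817, 0.1589]
eef_rot: [-88.5, 87.3, 85.7]
contact_force: [-1.6, 0.7, -2.5]
gripper_width: 0.0119
tcp [ 0.5695 -0.2817  0.1589] jaw 174.14 tilt [ 0.004  0.046 -0.999] j6 6.0 w 0.0119 t 21.75
F [-1.6  0.7 -2.5] M [-0.1   0.16 -0.  ]
need units [ 0.18 -0.04 -0.97] turn 0.12 mm [  7.3  -1.7 -38.9] deg 0.6
```

View pics/w7.png

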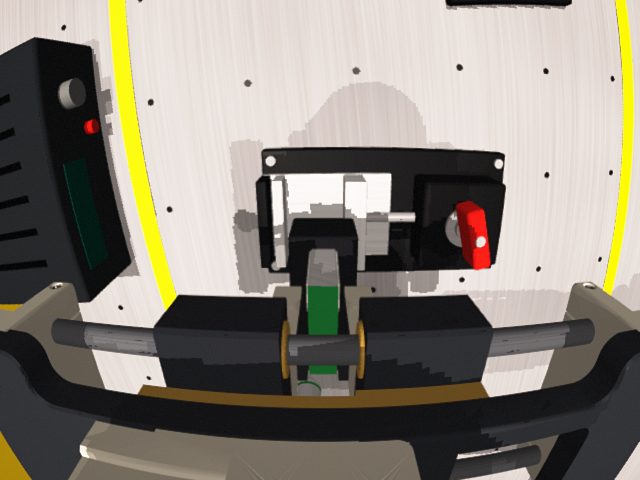

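View pics/s7.png

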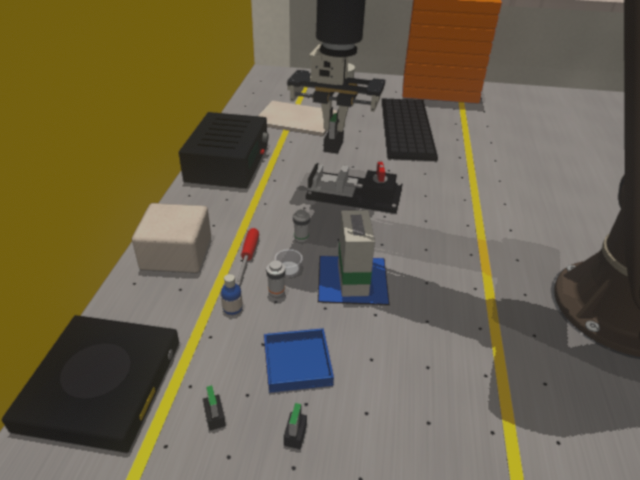

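```bash
python3 - <<'E'
from h import *
from plant import vision
import cv2
T=vision.get_calibration("wrist")["pose"]
o=np.array([.5151,-.2777]);a=np.radians(-5.25);Rc=np.array([[np.cos(a),np.sin(a)],[-np.sin(a),np.cos(a)]])
for uv,z in [((262,150),.01),((505,154),.01),((481,242),.084),((344.5,182),.052),((366,182),.052),((285,182),.046),((272,182),.046),((285,266),.046),((274,180),.02),((390,174),.02),((274,174),.02)]:
    p=wray(T,uv,z)[:2]; print(uv,z,p.round(4),"clamp",((Rc@(p-o))*1000).round(1))
im=cv2.imread("pics/w7.png"); cv2.imwrite("pics/w7c.png",cv2.resize(im[140:290,240:420],None,fx=4,fy=4,interpolation=cv2.INTER_CUBIC))
E
```

```text
(262, 150) 0.01 [ 0.6158 -0.3416] clamp [106.1 -54.4]
(505, 154) 0.01 [ 0.4048 -0.3224] clamp [-105.8  -54.6]
(481, 242) 0.084 [ 0.4597 -0.2723] clamp [-55.6   0.3]
(344.5, 182) 0.052 [ 0.5521 -0.316 ] clamp [ 40.4 -34.7]
(366, 182) 0.052 [ 0.5366 -0.3145] clamp [ 24.8 -34.7]
(285, 182) 0.046 [ 0.5956 -0.3192] clamp [ 83.9 -34. ]
(272, 182) 0.046 [ 0.6052 -0.3203] clamp [ 93.6 -34.2]
(285, 266) 0.046 [ 0.6046 -0.252 ] clamp [86.8 33.8]
(274, 180) 0.02 [ 0.6075 -0.317 ] clamp [ 95.7 -30.6]
(390, 174) 0.02 [ 0.5135 -0.3127] clamp [  1.6 -35. ]
(274, 174) 0.02 [ 0.6069 -0.3219] clamp [ 95.4 -35.6]
```

View pics/w7c.png

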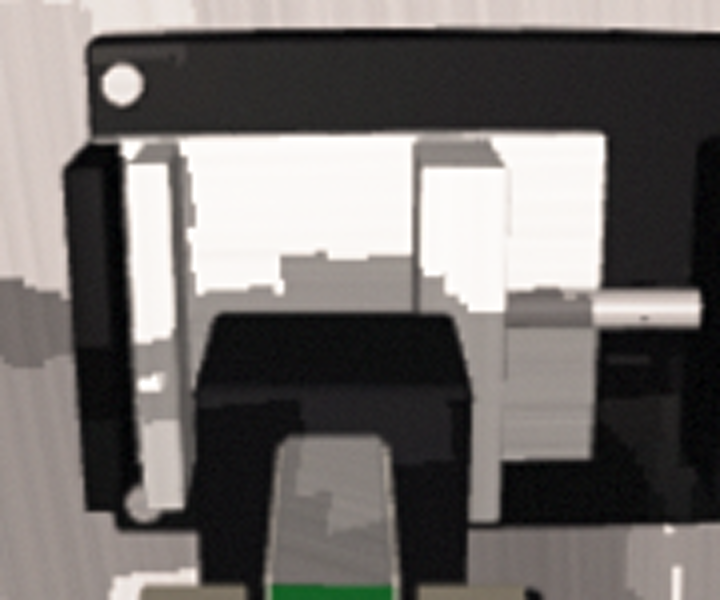

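```bash
python3 - <<'E'
from h import *
from plant import vision
T=vision.get_calibration("wrist")["pose"]
o=np.array([.5151,-.2777]);a=np.radians(-5.25);Rc=np.array([[np.cos(a),np.sin(a)],[-np.sin(a),np.cos(a)]])
S=lambda u,v:cu((240,140),4,(u,v))
for uv,z in [((217,315),.1137),((453,315),.1137),((200,387),.1457),((470,387),.1457),((273,590),.1857),((393,590),.1857)]:
    p=wray(T,S(*uv),z)[:2]; print(uv,p.round(4),"clamp",((Rc@(p-o))*1000).round(1))
s,R,ja=st(); print("tcp clamp",(Rc@(s["tcp_pos"][:2]-o)*1000).round(1),s["tcp_pos"][2])
E
```

```text
(217, 315) [ 0.5847 -0.3107] clamp [ 72.4 -26.5]
(453, 315) [ 0.5514 -0.3073] clamp [ 38.9 -26.2]
(200, 387) [ 0.5843 -0.3113] clamp [ 72.  -27.1]
(470, 387) [ 0.5517 -0.308 ] clamp [ 39.2 -26.8]
(273, 590) [ 0.5747 -0.3035] clamp [ 61.7 -20.3]
(393, 590) [ 0.563  -0.3024] clamp [ 49.9 -20.2]
tcp clamp [56.   0.6] 0.1612338219429307
```

```bash
python3 -m handwheel '[[[0.16,-0.05,-0.2,0.1],[0,0,-0.4,0],[0,0,-0.4,0],[0,0,-0.2,0],[0,0,0,0]]]'; python3 - <<'E'
from h import *
from plant import vision
import cv2
go(.5762,-.2835,.0652,174.75)
cv2.imwrite("pics/w8.png",vision.capture("wrist"))
im=cv2.imread("pics/w8.png"); cv2.imwrite("pics/w8c.png",cv2.resize(im[140:290,240:420],None,fx=4,fy=4,interpolation=cv2.INTER_CUBIC))
E
```

```text
time_s: 22.4
tcp_pos: [0.5814, -0.2833, 0.1139]
eef_rot: [-101.4, 87.4, 73.6]
contact_force: [-1.2, 0.7, -1.7]
gripper_width: 0.012
tcp [ 0.5814 -0.2833  0.1139] jaw 175.0 tilt [ 0.013  0.043 -0.999] j6 7.0 w 0.012 t 22.4
F [-1.2  0.7 -1.7] M [-0.14  0.22  0.01]
need units [-0.13 -0.01 -1.22] turn -0.05 mm [ -5.2  -0.2 -48.7] deg -0.2
```

View pics/w8c.png

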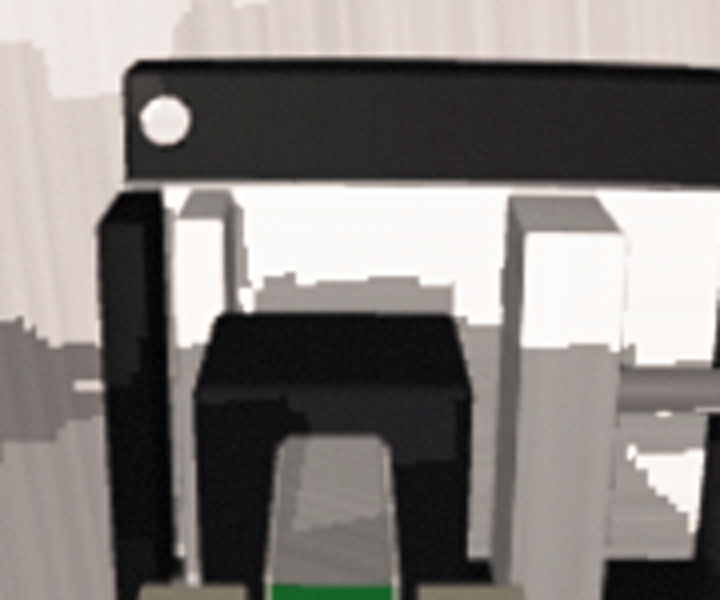

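```bash
python3 -m handwheel '[[[-0.1,-0.01,-0.1,0],[0,0,0,0],[0,0,0,0]]]'; python3 - <<'E'
from h import *
go(.5774,-.2842,.0652,174.75)
E
```

```text
time_s: 22.75
tcp_pos: [0.5786, -0.2842, 0.1121]
eef_rot: [-105.8, 87.4, 69.2]
contact_force: [0.0, 0.4, -1.4]
gripper_width: 0.0116
tcp [ 0.5786 -0.2842  0.1121] jaw 175.04 tilt [ 0.016  0.042 -0.999] j6 7.2 w 0.0116 t 22.75
F [ 0.   0.4 -1.4] M [-0.12  0.18  0.03]
need units [-0.03 -0.   -1.17] turn -0.06 mm [ -1.2  -0.  -46.9] deg -0.3
```

```bash
python3 -m handwheel '[[[-0.04,0,-0.25,0],[-0.01,0,-0.25,0],[-0.01,0,-0.1,0],[0,0,0,0]]]'; python3 - <<'E'
from h import *
from plant import vision
import cv2
go(.5774,-.2842,.0652,174.75)
im=vision.capture("wrist");cv2.imwrite("pics/w9.png",im); cv2.imwrite("pics/w9c.png",cv2.resize(im[140:290,240:420],None,fx=4,fy=4,interpolation=cv2.INTER_CUBIC))
E
```

```text
time_s: 23.15
tcp_pos: [0.576, -0.2843, 0.0867]
eef_rot: [-107.3, 87.4, 67.8]
contact_force: [-0.0, -1.0, -1.2]
gripper_width: 0.0124
tcp [ 0.576  -0.2843  0.0867] jaw 175.03 tilt [ 0.017  0.042 -0.999] j6 7.4 w 0.0124 t 23.15
F [-0.  -1.  -1.2] M [-0.17  0.18  0.04]
need units [ 0.04  0.   -0.54] turn -0.06 mm [  1.4   0.1 -21.5] deg -0.3
```

View pics/w9c.png

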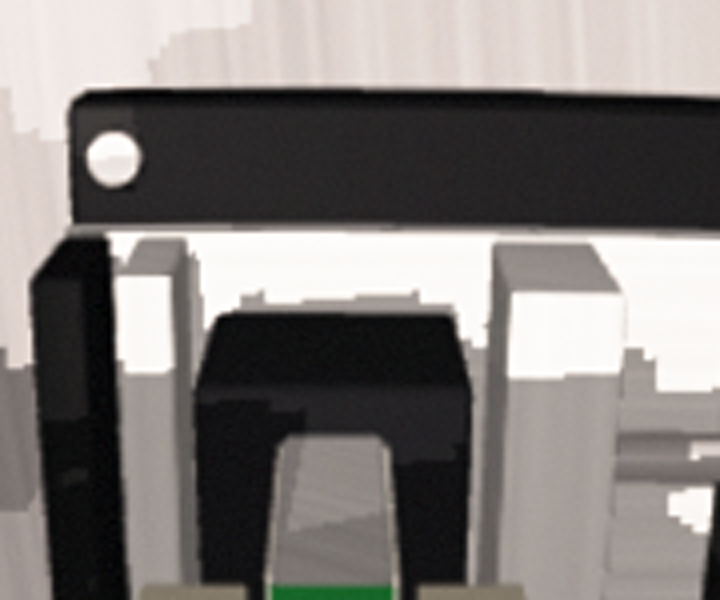

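The foot is centred between the jaws in the crop. I'll lower the remaining 21 mm in steps.

```bash
python3 -m handwheel '[[[0.02,0,-0.2,0],[0,0,-0.15,0],[0,0,-0.1,0]]]'; python3 - <<'E'
from h import *
go(.5774,-.2842,.0652,174.75)
E
```

```text
time_s: 23.5
tcp_pos: [0.5777, -0.2845, 0.0683]
eef_rot: [-109.5, 87.4, 65.6]
contact_force: [0.8, -0.0, -1.9]
gripper_width: 0.0117
tcp [ 0.5777 -0.2845  0.0683] jaw 175.04 tilt [ 0.019  0.041 -0.999] j6 7.5 w 0.0117 t 23.5
F [ 0.8 -0.  -1.9] M [-0.19  0.15  0.05]
need units [-0.01  0.01 -0.08] turn -0.06 mm [-0.3  0.3 -3.1] deg -0.3
```

```bash
python3 -m handwheel '[[[0,0,-0.07,0],[0,0,-0.03,0],[0,0,0,0]]]'; python3 - <<'E'
from h import *
go(.5774,-.2842,.0652,174.75)
E
```

```text
time_s: 23.8
tcp_pos: [0.5782, -0.2848, 0.0654]
eef_rot: [-110.5, 87.4, 64.6]
contact_force: [0.6, 0.4, -2.7]
gripper_width: 0.0119
tcp [ 0.5782 -0.2848  0.0654] jaw 175.1 tilt [ 0.019  0.04  -0.999] j6 7.6 w 0.0119 t 23.8
F [ 0.6  0.4 -2.7] M [-0.13  0.15 -0.01]
need units [-0.02  0.01 -0.01] turn -0.07 mm [-0.8  0.6 -0.2] deg -0.4
```

```bash
python3 -m handwheel '[[[-0.02,0,-0.06,0],[0,0,-0.03,0]]]'; python3 - <<'E'
from h import *
go(.5774,-.2842,.0652,174.75)
E
```

```text
time_s: 24.0
tcp_pos: [0.5787, -0.2852, 0.065]
eef_rot: [-115.0, 87.4, 60.2]
contact_force: [-5.2, 2.1, 8.3]
gripper_width: 0.0122
tcp [ 0.5787 -0.2852  0.065 ] jaw 175.19 tilt [ 0.022  0.039 -0.999] j6 7.6 w 0.0122 t 24.0
F [-5.2  2.1  8.3] M [1.21 2.17 0.07]
need units [-0.03  0.02  0.  ] turn -0.09 mm [-1.3  1.   0.2] deg -0.4
```

Contact with the bed (Fz 8 N). Releasing.

```bash
python3 -m handwheel '[[[0,0,0,0],[0,0,0,0],[0,0,0,0],[0,0,0,0],[0,0,0.3,0],[0,0,0.6,0],[0,0,0.7,0],[0,0,0.7,0]]]' 50; python3 - <<'E'
from h import *
from plant import vision
import cv2
go(.4603,-.2727,.15,10.2)
im=vision.capture("wrist");cv2.imwrite("pics/w10.png",im)
im=vision.capture("side");cv2.imwrite("pics/s10c.png",cv2.resize(im[130:230,285:425],None,fx=5,fy=5,interpolation=cv2.INTER_CUBIC))
E
```

```text
time_s: 24.8
tcp_pos: [0.5766, -0.2848, 0.1571]
eef_rot: [-106.2, 87.5, 69.0]
contact_force: [0.7, -0.6, -0.6]
gripper_width: 0.05
tcp [ 0.5766 -0.2848  0.1571] jaw 175.17 tilt [ 0.015  0.04  -0.999] j6 6.9 w 0.05 t 24.8
F [ 0.7 -0.6 -0.6] M [-0.18  0.07 -0.02]
need units [-2.91  0.3  -0.18] turn 3.01 mm [-116.3   12.1   -7.1] deg 15.0
```

View pics/w10.png

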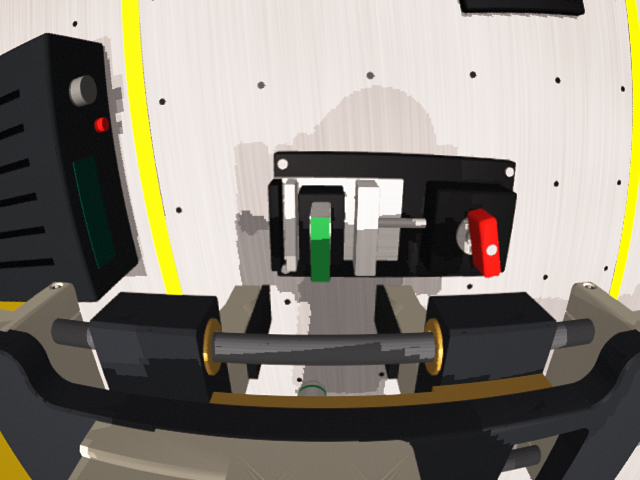

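View pics/s10c.png

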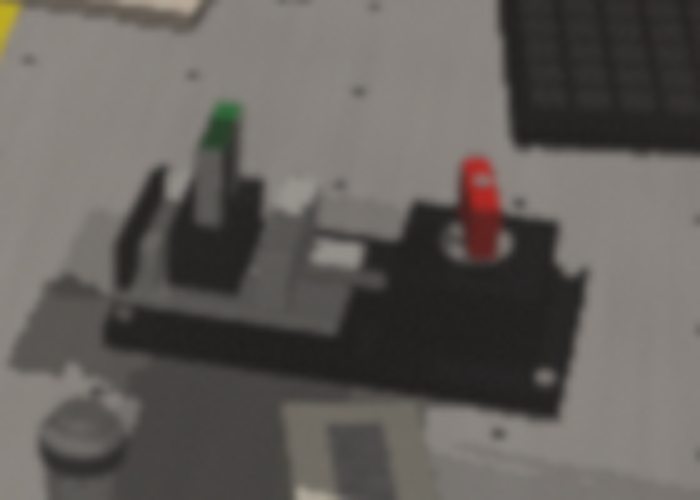

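```bash
python3 - <<'E'
from h import *
from plant import vision
T=vision.get_calibration("wrist")["pose"]
o=np.array([.5151,-.2777]);a=np.radians(-5.25);Rc=np.array([[np.cos(a),np.sin(a)],[-np.sin(a),np.cos(a)]])
P=[]
for uv,z in [((310,218),.092),((331,218),.092),((329,281),.092),((311,281),.092),((299,190),.052),((342,190),.052),((491,250),.084)]:
    p=wray(T,uv,z)[:2]; c=(Rc@(p-o))*1000; P.append(c); print(uv,"clamp",c.round(1))
P=np.array(P); print(P[:4].mean(0)); 
for i,j in((0,3),(1,2)): d=P[j]-P[i]; print(np.degrees(np.arctan2(d[1],d[0])))
E
```

```text
(310, 218) clamp [ 74.4 -23. ]
(331, 218) clamp [ 61.2 -23.2]
(329, 281) clamp [61.8 20.7]
(311, 281) clamp [73.9 20.9]
(299, 190) clamp [ 84.5 -32.3]
(342, 190) clamp [ 53.3 -32.6]
(491, 250) clamp [-53.7   0.2]
[67.82310585 -1.15685183]
90.64207639841838
89.17962279839227
```

The target stands between the jaws at clamp x ≈ 67, y ≈ −1 mm, square within 1°. Now back to the knob.

```bash
python3 -m handwheel '[[[-0.4,0.05,0,0.5],[-0.5,0.05,0,0.5],[-0.5,0.05,0,0.5],[-0.5,0.05,0,0.5],[-0.5,0.05,0,0.5],[-0.4,0.05,0,0.5],[-0.1,0,0,0],[0,0,0,0]]]' 50; python3 - <<'E'
from h import *
from plant import vision
go(.4603,-.2727,.060,10.2)
bar("pics/w11.png",200,450,180,300)
E
```

```text
time_s: 25.7
tcp_pos: [0.4602, -0.2738, 0.1659]
eef_rot: [-125.0, 87.4, 65.8]
contact_force: [-0.3, 0.2, -0.3]
gripper_width: 0.05
tcp [ 0.4602 -0.2738  0.1659] jaw -169.25 tilt [ 0.018  0.041 -0.999] j6 24.0 w 0.05 t 25.7
F [-0.3  0.2 -0.3] M [-0.16  0.09  0.01]
need units [ 0.    0.03 -2.65] turn -0.11 mm [ 1.000e-01  1.100e+00 -1.059e+02] deg -0.6
bar edge yaw -79.36
bar edge yaw -79.69
```

View pics/w11.png

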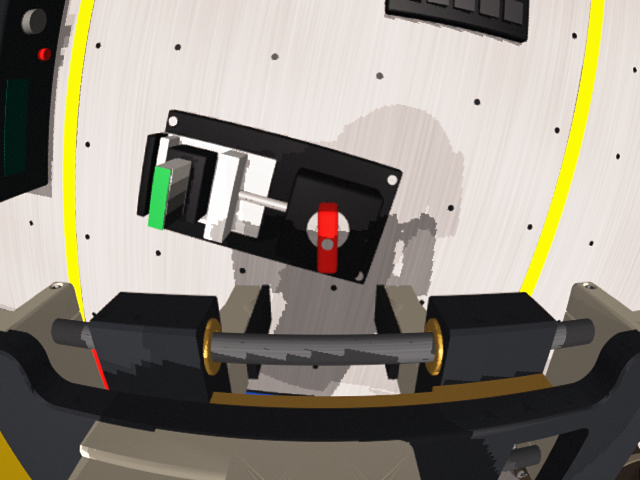

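The bar is still at −79.5° (knob −1.3) and square to the fingers. Descending.

```bash
python3 -m handwheel '[[[0,0,-0.5,0],[0,0,-0.7,0],[0,0,-0.7,0],[0,0,-0.4,0],[0,0,0,0]]]'; python3 - <<'E'
from h import *
go(.4600,-.2735,.061,10.3)
E
```

```text
time_s: 26.25
tcp_pos: [0.466, -0.2749, 0.0723]
eef_rot: [-131.9, 87.4, 58.8]
contact_force: [-0.7, 0.4, 0.5]
gripper_width: 0.0497
tcp [ 0.466  -0.2749  0.0723] jaw -169.41 tilt [ 0.024  0.039 -0.999] j6 24.6 w 0.0497 t 26.25
F [-0.7  0.4  0.5] M [-0.12  0.23 -0.02]
need units [-0.15  0.04 -0.28] turn -0.06 mm [ -6.    1.4 -11.3] deg -0.3
```

```bash
python3 -m handwheel '[[[-0.15,0.03,-0.22,-0.05],[0,0,0,0],[0,0,0,0]]]'; python3 - <<'E'
from h import *
go(.4600,-.2735,.061,10.3)
E
```

```text
time_s: 26.55
tcp_pos: [0.4615, -0.2741, 0.0639]
eef_rot: [-133.4, 87.4, 57.0]
contact_force: [0.2, 0.1, -0.1]
gripper_width: 0.0497
tcp [ 0.4615 -0.2741  0.0639] jaw -169.69 tilt [ 0.025  0.038 -0.999] j6 24.4 w 0.0497 t 26.55
F [ 0.2  0.1 -0.1] M [-0.15  0.15  0.03]
need units [-0.04  0.01 -0.07] turn -0.0 mm [-1.5  0.6 -2.9] deg -0.0
```

```bash
python3 -m handwheel '[[[-0.03,0,-0.04,0],[0,0,0,0],[0,0,0,0],[0,0,0,0],[0,0,0,0],[0,0,0,0],[0,0,0,0]]]' 3 30; python3 - <<'E'
from h import *
go(.4600,-.2735,.061,10.3)
E
```

```text
time_s: 27.25
tcp_pos: [0.4597, -0.2749, 0.0646]
eef_rot: [-135.0, 87.4, 55.3]
contact_force: [0.7, 0.1, -0.9]
gripper_width: 0.0137
tcp [ 0.4597 -0.2749  0.0646] jaw -169.68 tilt [ 0.025  0.037 -0.999] j6 24.4 w 0.0137 t 27.25
F [ 0.7  0.1 -0.9] M [0.01 0.01 0.01]
need units [ 0.01  0.03 -0.09] turn -0.0 mm [ 0.3  1.4 -3.6] deg -0.0
```

```bash
python3 -m handwheel '[[[0,0,-0.03,0.8],[0,0,0,0.8],[0,0,0,0.8],[0,0,0,0.8],[0,0,0,0.8],[0,0,0,0.8],[0,0,0,0.8],[0,0,0,0.8]]]'; python3 - <<'E'
from h import *
go(.4600,-.2735,.061,84.75)
bar("pics/w12.png",r0=275)
E
```

```text
time_s: 28.05
tcp_pos: [0.4602, -0.2745, 0.0646]
eef_rot: [-136.0, 87.4, 87.4]
contact_force: [-0.8, 0.1, 0.6]
gripper_width: 0.0138
tcp [ 0.4602 -0.2745  0.0646] jaw -136.62 tilt [ 0.002  0.046 -0.999] j6 57.7 w 0.0138 t 28.05
F [-0.8  0.1  0.6] M [-0.37  0.65 -0.19]
need units [-0.01  0.03 -0.09] turn 8.27 mm [-0.2  1.  -3.6] deg 41.4
bar edge yaw -47.34
bar edge yaw -46.77
```

```bash
python3 -m handwheel '[[[0,0,0,0.8],[0,0,0,0.8],[0,0,0,0.8],[0,0,0,0.8],[0,0,0,0.8],[0,0,0,0.8]]]' 3 40; python3 - <<'E'
from h import *
go(.4600,-.2735,.061,84.75)
bar("pics/w13.png",r0=275)
E
```

```text
time_s: 28.7
tcp_pos: [0.4604, -0.2741, 0.0646]
eef_rot: [-136.5, 87.3, 111.3]
contact_force: [0.2, -0.3, 1.1]
gripper_width: 0.0143
tcp [ 0.4604 -0.2741  0.0646] jaw -112.26 tilt [-0.017  0.043 -0.999] j6 81.4 w 0.0143 t 28.7
F [ 0.2 -0.3  1.1] M [-0.52  0.6  -1.  ]
need units [-0.01  0.01 -0.09] turn 3.4 mm [-0.4  0.6 -3.6] deg 17.0
bar edge yaw -26.51
bar edge yaw -24.21
```

It is getting tight (Mz about −1 N m, knob about −0.35), so I'll continue with a firmer grip.

```bash
python3 -m handwheel '[[[0,0,0,0.5],[0,0,0,0.7],[0,0,0,0.7],[0,0,0,0.7],[0,0,0,0.7]]]' 3 60; python3 - <<'E'
from h import *
go(.4600,-.2735,.061,84.75)
bar("pics/w14.png",r0=275)
E
```

```text
time_s: 29.25
tcp_pos: [0.4606, -0.2738, 0.0646]
eef_rot: [-136.8, 87.3, 127.5]
contact_force: [-1.4, -0.2, 2.0]
gripper_width: 0.0138
tcp [ 0.4606 -0.2738  0.0646] jaw -95.74 tilt [-0.028  0.037 -0.999] j6 97.0 w 0.0138 t 29.25
F [-1.4 -0.2  2. ] M [-0.37  0.58 -0.41]
need units [-0.02  0.01 -0.09] turn 0.1 mm [-0.6  0.3 -3.6] deg 0.5
bar edge yaw -7.87
bar edge yaw -4.79
```

The knob is at about 0, so it's fully back. Releasing and lifting to check.

```bash
python3 -m handwheel '[[[0,0,0,0],[0,0,0,0],[0,0,0,0],[0,0,0,0],[0,0,0.2,0],[0,0,0.6,0],[0,0,0.8,0],[0,0,0.8,0]]]' 50; python3 -m handwheel '[[[-0.2,0,0.6,0],[-0.5,0,0.5,0],[-0.4,0,0,0],[0,0,0,0]]]'; python3 - <<'E'
from h import *
from plant import vision
import cv2
go(.4600,-.2735,.061,84.75)
cv2.imwrite("pics/w15.png",vision.capture("wrist"))
im=vision.capture("side");cv2.imwrite("pics/s15.png",im);cv2.imwrite("pics/s15c.png",cv2.resize(im[130:230,285:425],None,fx=5,fy=5,interpolation=cv2.INTER_CUBIC))
im=vision.capture("scene");cv2.imwrite("pics/c15.png",im);cv2.imwrite("pics/c15c.png",cv2.resize(im[245:375,135:265],None,fx=4.5,fy=4.5,interpolation=cv2.INTER_CUBIC))
E
```

```text
time_s: 30.1
tcp_pos: [0.4582, -0.2727, 0.1603]
eef_rot: [-131.7, 87.0, 132.2]
contact_force: [0.4, 0.3, -0.7]
gripper_width: 0.0501
time_s: 30.5
tcp_pos: [0.4152, -0.2738, 0.2135]
eef_rot: [-138.4, 87.5, 125.5]
contact_force: [0.2, -0.3, 0.1]
gripper_width: 0.05
tcp [ 0.4152 -0.2738  0.2135] jaw -96.16 tilt [-0.025  0.036 -0.999] j6 96.8 w 0.05 t 30.5
F [ 0.2 -0.3  0.1] M [-0.22  0.04  0.03]
need units [ 1.12  0.01 -3.81] turn 0.18 mm [  44.8    0.3 -152.5] deg 0.9
```

View pics/s15.png

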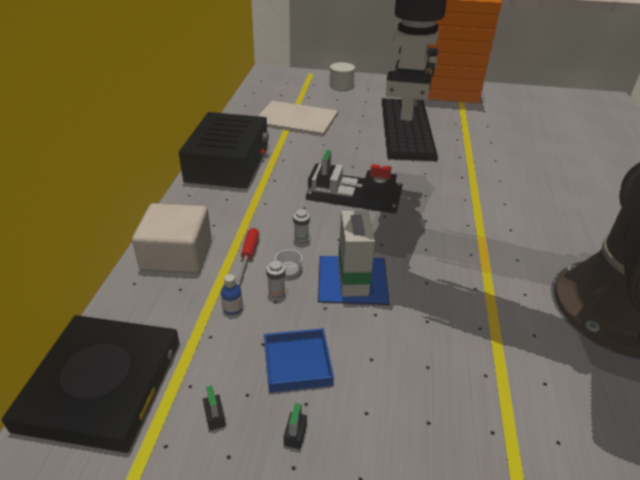

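View pics/s15c.png

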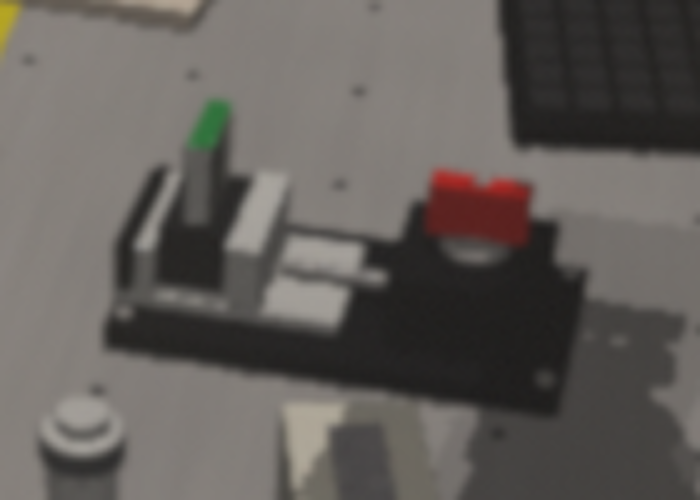

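View pics/w15.png

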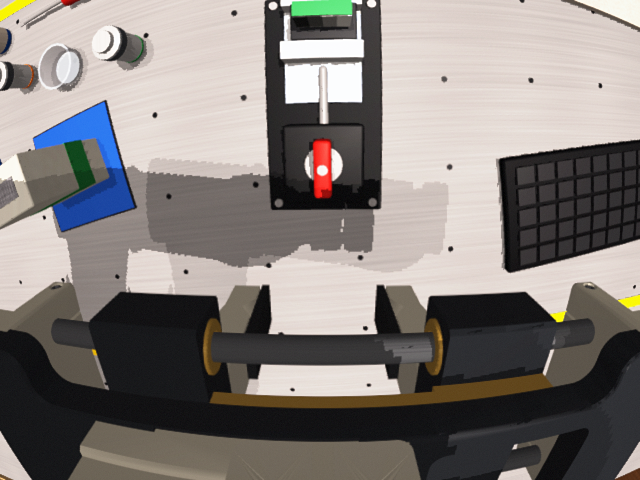

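View pics/c15c.png

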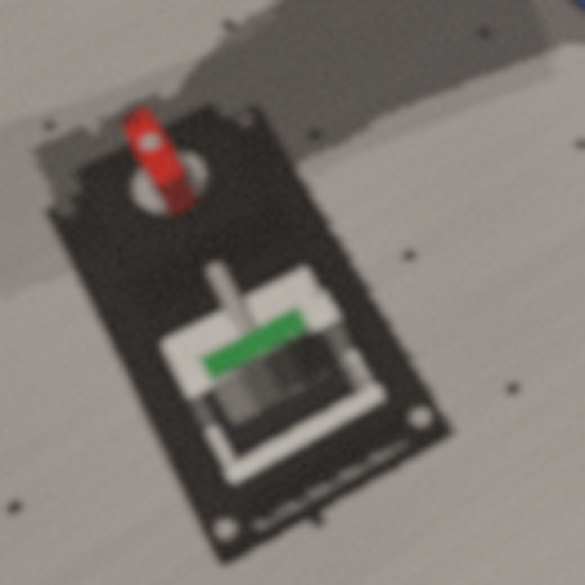

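The views show the jaws shut on the upright target, the bar along the clamp, the carton upright on the mat and the bystanders in place. One last numeric check before I hand in.

```bash
python3 - <<'E'
from h import *
o=np.array([.5151,-.2777]);a=np.radians(-5.25);Rc=np.array([[np.cos(a),np.sin(a)],[-np.sin(a),np.cos(a)]])
for n,L in [("scene",[cu((135,245),4.5,p) for p in [(204,358),(298,310),(308,325),(211,376)]]),("side",[cu((285,130),5,p) for p in [(206,100),(231,102),(214,148),(187,148)]])]:
    P=np.array([ray(n,p,.092)[:2] for p in L]); print(n,"tgt clamp mm",((P-o)@Rc.T*1000).round(1).tolist(),((P.mean(0)-o)@Rc.T*1000).round(1))
for p in [(287,278),(353,243)]: pass
import cv2
im=cv2.imread("pics/s15.png"); cv2.imwrite("pics/s15d.png",cv2.resize(im[200:310,220:400],None,fx=4.4,fy=4.4,interpolation=cv2.INTER_CUBIC))
E
```

```text
scene tgt clamp mm [[64.9, -22.2], [66.1, 18.9], [74.9, 19.4], [74.2, -23.0]] [70.  -1.7]
side tgt clamp mm [[76.2, -22.7], [64.7, -24.0], [62.7, 19.0], [74.2, 22.3]] [69.4 -1.3]
```

View pics/s15d.png

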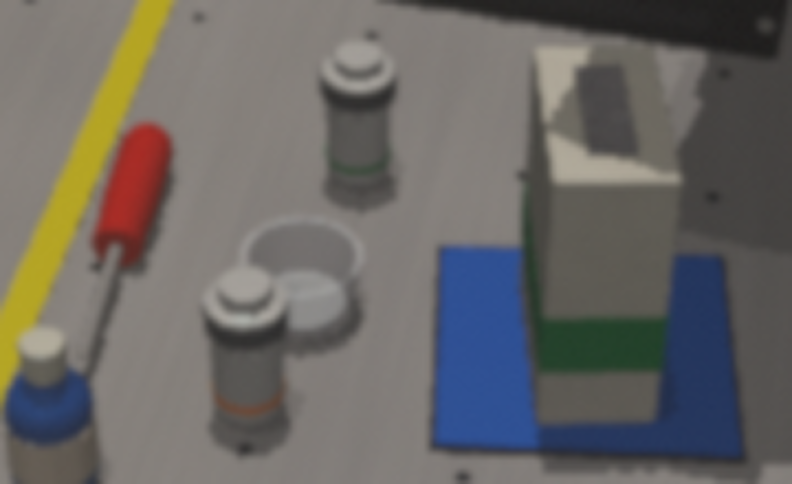

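```bash
python3 - <<'E'
from plant import close_job
print(close_job())
E
```

```text
the job is handed in; nothing more can be done
None
```

The job is handed in at about 31 s of the 72 s, and every check I made met its limit. `close_job` gave no verdict, so I can't confirm the result.

- **Opening the clamp:** I tried the knob both ways and opened it clockwise to its stop, at about −1.3 rad. The counter-clockwise try was misleading. The gripper turned 12° with only about 0.16 N m, and I took that for the free way at first. I never checked the bar after that turn, so the gripper may have slipped on it. The wrist view then showed the bar following clockwise well past the 0.12 rad jam.
- **Moving the carton and target:** I stood the carton upright on the mat, then set the largest target between the open jaws.
- **Closing the clamp:** I turned the knob back to about 0. The resistance rose to about 1 N m on the way, and the gripper slipped about 3° on the bar near −0.35 rad.

**Last checks:**
- **Target:** Both fixed cameras put it within about 2 mm across and 2 mm along the jaws of `clamp_bed`, square and upright.
- **Jaws:** They are shut on the target with the bar along the clamp. I did not measure the jaw's pressing force directly; I inferred it from the knob's angle and the rise in resistance.
- **Carton and other objects:** The carton is upright on the mat by eye. It was released about 2 mm from the mat's middle. The other objects look unmoved, and the gripper is clear of everything.

The tool drifted to a tilt of about 2.5° during the moves. It did not visibly affect either placement.

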